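# Load the blade holder in a flatbed cutter's head and snap its clamp flap shut

### The arm

A 6-joint arm with a two-finger parallel gripper is mounted at the origin on the work surface. World frame = base frame: x ahead of the robot, y to its left, z up, the work surface at z = 0. Lengths are in m, angles in rad, forces in N, time in s.
With the tool pointing down it reaches from about 0.3 to 0.825 m from the base axis. Payload 5.4 kg.
Tool frame: the origin (TCP) lies midway between the tips of the shut fingers; the grasp point (between the pads) lies 19 mm behind it (bot.grip_depth is the distance from the TCP to the grasp point, in m); z points along the fingers, y is the direction in which the jaws open and shut (so a half turn about z gives the same grasp; the last joint's range is limited). The gripper opens to 92 mm and grips with 3 to 60 N. Pads are 20 mm wide; open, the fingers measure 128 mm over their backs; the gripper's body (75 mm by 189 mm) begins 69 mm behind the grasp point.
Start: joints at [1.085, 0.158, 1.597, -0, 1.386, -0.21], TCP at [0.157, 0.553, 0.215] pointing down, gripper open.
Joint ranges: [-2.91, 2.91], [-0.94, 2.29], [0.18, 2.7], [-1.29, 4.43], [0.17, 2.64], [-3, 3]. Speed limits (rad/s): [2.57, 2.57, 3.14, 3.14, 3.14, 3.14].

### API

Orientations are given as a unit quaternion [x, y, z, w].
In Python, from bench import bot gives the robot as it stands.
- The arm moves only by the tool arm_command, never from a script. Its argument "commands" is a list of rows, each a list of 7 numbers: the shift along the tool's x, y, z in cm, then the turn, a rotation vector about the tool's x, y, z in degrees, then the opening, from 0 (shut) to 1 (fully open). In form: [[tx, ty, tz, rx, ry, rz, gripper], ...]. A call has 1 to 8 rows; each row shifts and turns the commanded pose from where the row before left it, along the tool's axes as they then stand; what a row does not reach is not made up. A row lasts 1/8 s, in which the tool goes at most 62.5 mm and 10.7 degrees, less where a joint would pass 70% of its speed; a pose out of reach is approached as far as the arm can. A call is refused whole if a number of a shift passes 6.25 or a number of a turn 10.7, either way. A call with a gripper value outside its range is refused whole. The fingers move at their own pace and stop on an object; "force" is the grip in N (left out, the last holds). Time passes only in rows, so rows that do not move let the fingers close. It gives the time, the measured TCP pose, the force and the opening at its end, in the units of the state.
- bot.state(): the state, without advancing time (a new reading comes with each control period).
- bot.read_camera(name): name is "scene" or "top"; returns the picture (384x512x3 uint8, blue, green, red); there is no depth.
- bot.camera_params(name): a dict with "vfov" (degrees; the focal length in pixels is half the picture's height over the tangent of half this angle, whatever the lens; pixels are square), "cx", "cy" (the principal point, pixels), "dist_coeffs" ([k1, k2, p1, p2, k3] as OpenCV has them; the pictures are not rectified), "rvec" (rotation vector, rad) and "tvec" (3), from world to camera coordinates, as OpenCV has them. Camera axes: x right, y down, z forward; pixel columns grow to the right and rows downward; lengths in m; the calibration is good to about 2 mm. A picture is of the moment at which its call begins. camera_params takes no time and is no camera call.
- bot.hand_in(): hands the job in, once; it reports no verdict.
Trained networks look in the newest picture that a camera, given by its name, has taken for a name from the list of things; names that differ only in an ending like _2 or _b are one class to them, and where a whole thing is asked for, a point or a joint stands for the part that bears it (a point fixed in the world has none). Each returns a list of dicts, best first, with "score" (0 to 1); they miss things now and then, are a little off and sometimes report something else, mostly with a low value. They report only what shows in the picture. A call takes as long as a camera call. They do not tell look-alikes from the thing itself.
- bot.outline_of(camera, name): "region" (384x512 bool, what is visible of it) and "extent" ([left, top, right, bottom] in pixels, round what is visible of it).
The state is a dict: "time_s": time; "joints": joint angles; "qvel": joint speeds; "effort": joint torques, N m; "ee_pos": TCP position; "tcp_rot": TCP orientation; "force": force on the tool from outside, world axes, zero at the start; "torque": the same for the moment, N m; "width": finger opening in m.
Only numpy, scipy, OpenCV 4.12 (cv2) and the standard library are available. Lean on these libraries where they do the work, as an engineer would, in place of code of your own. Each camera call takes 0.05 s, during which the arm holds its last target.

### The job

Take the blade holder out of the dock, set it in the bore of the cutter's empty tool head and push it down by its end cap, past the spring ball, until it clicks home with its collar fully down on the head, no harder than needed. Then tip the open spring flap over its snap point so that it springs shut over the collar. Work gently, do not shove the parked head sideways or press it down out of its place, and leave the pen holder, the squeegee and the knife where they are.

Things in the scene. Friction and masses are not known exactly. Their poses are not given: they have to be found in the camera images.
- blade_grip (a point): Middle of the ribbed barrel of the blade holder, a loose turned metal part (about 110 g) upright in one of the dock's holes. Barrel polished and oily (it slips in the fingers under a hard push), 18 mm in diameter, 34 mm tall, this point half-way up it, 23 mm above the collar's underside. From its end stands a 13 mm wide depth cap to push on, 2 to 10 mm high, as it was last set. z is its axis, up.
- blade_collar (a point): Centre of the underside of the blade holder's collar, on its axis. Collar 36 mm in diameter, 6 mm thick, below the barrel. Below it a shank 50 mm long: the upper 36 mm are 20 mm in diameter, the next 8 mm taper to 12 mm, the last 6 mm to a nose 7 mm wide. z is the holder's axis, up.
- seat_ring: Steel seat ring in the flat top of the tool head, 42 mm across; origin at its middle, level with its face, 116 to 126 mm above the table (the cutter has levelling feet): the middle of the collar's underside belongs here. Below it an upright bore, 21 mm in diameter, 37 mm deep, open below. x points away from the crossbeam (and roughly from the robot), y along the beam to the left, z up.
- head: The tool head, a 50 x 50 mm block; origin and axes as seat_ring. Nothing else stands above it within 22 mm of the bore. A spring ball in the bore meets the taper and holds the holder up with its collar 8 to 10 mm too high; pushing it past takes 8 to 13 N, then it clicks down and the collar bears on the ring. Only drives and a lift spring hold the head: it gives way at 14 N along y, 18 N along x, 16 N down.
- gantry: Crossbeam that carries the head, lying along y on the robot's side of the head: 36 mm wide, its top 4 mm higher than the seat ring, its middle 47 mm from the bore's axis; over the beam, behind the bore, the head's black saddle, 20 mm higher than the ring. Origin half-way along the beam, 116 mm lower than the ring, at the bore's x. Axes as seat_ring.
- flap (a joint): Angle of the clamp flap about its upright hinge, rad: 0 fully open, as at the start; 1.9 shut (lip over the collar); it shuts clockwise seen from above. An over-centre spring drives it to the nearer stop; snap point half-way, at 0.95. Tipping it takes up to 0.17 N m (3 to 4 N at the tab), nothing at the snap point. If the collar is over 2 mm too high, the lip meets it and the flap cannot shut.
- flap_hinge (a point): On the flap's upright hinge pin, 10 mm above the ring's level, at x 29, y 32 mm in the ring's axes. Flap: steel plate 60 mm long, 4 mm thick, from 15 mm below to 12 mm above the ring's level, with a lip 18 mm wide on its inner side, 8 to 14 mm above the ring. Axes turn with the flap: x out of its outer face, -y from the pin to the free end. Shut, they are the ring's axes; open, turned 1.9 counter-clockwise.
- flap_tab (a point): Centre of the black thumb tab on the flap's free end, 51 mm from the hinge pin, 22 mm above the ring's level: 18 mm along the flap, 22 mm tall, 5 mm thick. x points out of its outer face, the one to push on to shut the flap. Fully open, the flap stands out from the head along the ring's x and a little to +y, and that face looks along +y, free space beside it.
- dock: Black tool dock, a block 52 x 200 x 54 mm fixed on the near part of the cutter's bed, with three holes 22 mm in diameter, 65 mm apart along its y. The collars of the tools rest on its top. Origin at the middle of its underside.
- pen_holder: Pen holder, a bystander in another hole of the dock: same collar and shank as the blade holder, but above the collar a short boss 21 mm in diameter and a slim white pen, 11 mm thick with a black end, 92 mm tall in all above the collar's underside. Origin at the middle of the collar's underside.
- squeegee: White squeegee card with a felt edge, 75 x 102 x 8 mm, a bystander lying on the bed beyond the head. Origin under its middle.
- snap_knife: Black snap-off knife, about 145 x 22 x 17 mm, a bystander lying on the bed beyond the head. Origin under its middle.
Mind the look-alikes: they are no part of the job. Leave any green look-alike of the part that bears blade_grip alone.

How it is judged:
On the way, in this order (a step that is already met when the one before it is completed fails the run):
1. the blade holder is pressed home in the head's bore, collar down on the head, while the flap is still open (horizontal distance between blade_collar and seat_ring below 0.002 m and z of blade_collar in the frame of seat_ring below 0.0015 m and angle between blade_collar's own z axis and vertical below 0.06 rad and value of joint flap below 0.4 rad), for 0.2 s.
2. the flap has sprung shut over the collar (value of joint flap above 1.82 rad), for 0.2 s.
At the end, for the whole second after the job is handed in: The blade holder stands upright (within 0.06 rad) in the head's bore, its collar's underside within 2 mm of the bore's axis and within 1.5 mm of the seat ring's face, and the flap is shut over the collar (angle over 1.82 rad, the stop being at 1.9) (horizontal distance between blade_collar and seat_ring below 0.002 m and z of blade_collar in the frame of seat_ring between -0.0015 and 0.0015 m and angle between blade_collar's own z axis and vertical below 0.06 rad and value of joint flap above 1.82 rad); the robot touches nothing.
It fails at once if the parked head is shoved sideways or pressed down more than 1.5 mm from its place (distance of seat_ring from where it was at the start of the episode above 0.0015 m).
It fails at once if the blade holder's collar is pressed down on the head's seat ring with more than 25 N (contact force between blade_holder and seat_ring above 25 N).
It fails at once if the fingers push the flap or the head with more than 15 N (contact force between the fingers and head above 15 N).
It fails at once if the pen holder is pulled or knocked out of its place (distance of pen_holder from where it was at the start of the episode above 0.012 m).
It fails at once if the squeegee or the knife on the bed is pushed about (distance of any of squeegee, snap_knife from where it was at the start of the episode above 0.015 m).
It also fails if it takes over 72 s, if anything falls off the work surface, if the arm or the gripper's body presses on something with over 40 N, if the wrist force passes 120 N, or if a joint passes its speed limit or range.

## Working session

There is one attempt and no reset: what is moved stays moved. The work goes in short steps, Python scripts to look and compute and a tool call to move; the robot and the scene stay as the last step left them, time stands still between calls to the robot, and variables do not carry over. Pictures are saved under pics/ and viewed, and the job is handed in when it is done.

Besides the shell and the picture viewer there is one more tool, called after ">>>" in YAML: its name, and indented under it one key for each argument. arm_command: Moves the arm, as the interface text tells. Its arguments: {"type":"object","properties":{"commands":{"type":"array"},"force":{"type":"number"}},"required":["commands"]}

```bash
ls; mkdir -p pics
python3 - <<'E'
from bench import bot
import cv2
for c in ("scene","top"):
    im=bot.read_camera(c); cv2.imwrite(f"pics/{c}0.png",im)
    cv2.imwrite(f"pics/{c}0b.png",cv2.resize(im,(768,576),interpolation=cv2.INTER_CUBIC))
    print(c,bot.camera_params(c))
print(bot.state(), bot.grip_depth)
E
```

```text
pics
scene {'vfov': 47.753642964889835, 'cx': 261.6693651947782, 'cy': 190.11169634687275, 'dist_coeffs': array([-0.0149942,  0.       ,  0.       ,  0.       ,  0.       ]), 'rvec': array([ 1.23463967,  2.52665071, -0.74057989]), 'tvec': array([ 0.31635244, -0.31098891,  1.39534107])}
top {'vfov': 57.496362530139095, 'cx': 259.9475750118596, 'cy': 195.46538378578458, 'dist_coeffs': array([0.01282767, 0.        , 0.        , 0.        , 0.        ]), 'rvec': array([ 2.18087147, -2.21078743,  0.12871863]), 'tvec': array([0.02173807, 0.5225024 , 0.83085612])}
{'time_s': 0.1, 'joints': array([ 1.08489228e+00,  1.59004967e-01,  1.59809765e+00,  3.69268947e-06,
        1.38621115e+00, -2.10096330e-01]), 'qvel': array([ 0.00116486,  0.00015563, -0.00054967,  0.00065204,  0.00149495,
        0.00185222]), 'effort': array([-1.79492386e-04, -3.86505926e+01, -3.22959208e+01,  7.02444487e-02,
        3.39785032e-02, -6.19663706e-05]), 'ee_pos': array([0.15633218, 0.55274944, 0.21371108]), 'tcp_rot': array([ 1.37467461e-01,  9.90505909e-01, -8.08351648e-04, -2.95171171e-04]), 'force': array([ 0.55411289, -0.53657952, -0.43109229]), 'torque': array([ 0.01581647,  0.01540059, -0.02573187]), 'width': 0.09221562569965809} 0.0187
```

View pics/scene0b.png

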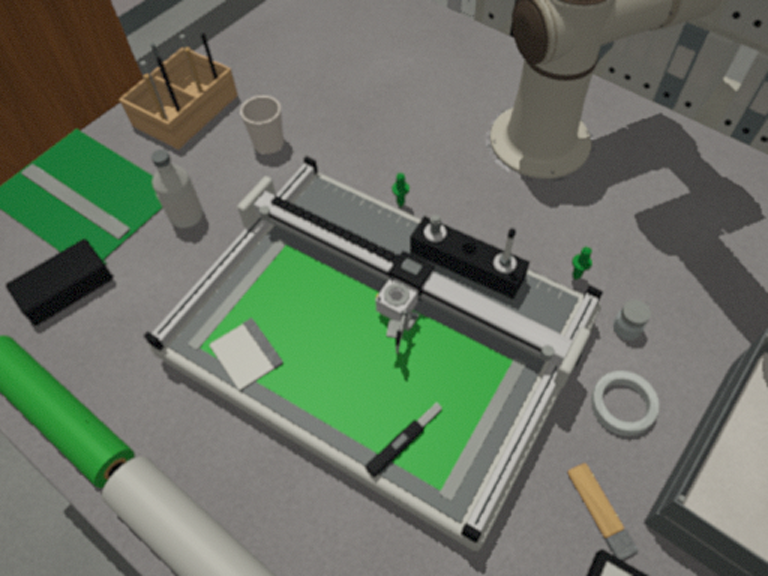

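View pics/top0b.png

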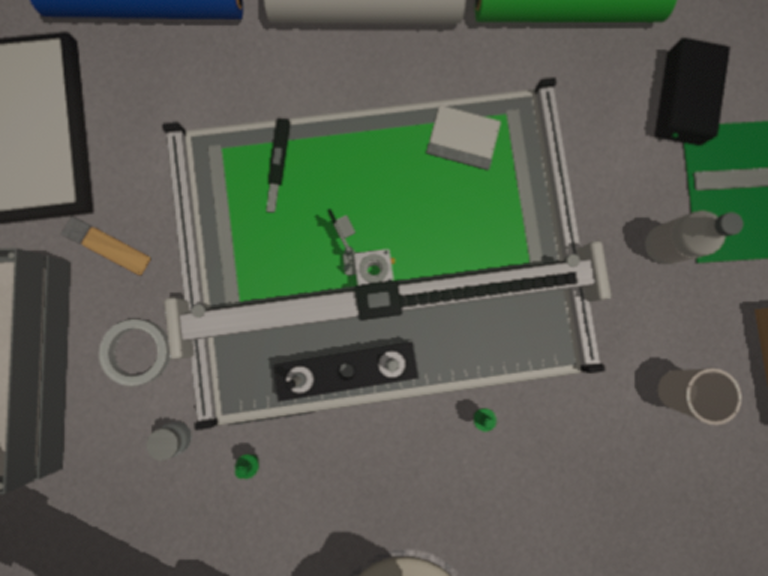

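The scene view shows the blade holder at about (435,230) and the pen at (507,250) in the 768-px picture. The top view has the head ring at (375,267), the flap open up-left of it, the blade holder at (392,362) and the pen at (298,378). The green look-alikes are off the dock.

```bash
cat > h.py <<'E'
import numpy as np, cv2
from bench import bot
def cam(c):
    p=bot.camera_params(c); f=192/np.tan(np.radians(p['vfov']/2))
    K=np.array([[f,0,p['cx']],[0,f,p['cy']],[0,0,1]]); R=cv2.Rodrigues(p['rvec'])[0]
    return K,p['dist_coeffs'],R,np.array(p['tvec']),p['rvec']
def proj(c,P):
    K,d,R,t,rv=cam(c); return cv2.projectPoints(np.array(P,float).reshape(-1,1,3),rv,t,K,d)[0][:,0]
def ray(c,uv):
    K,d,R,t,_=cam(c); n=cv2.undistortPoints(np.array(uv,float).reshape(1,1,2),K,d)[0,0]
    return -R.T@t, R.T@np.array([n[0],n[1],1])
def onz(c,uv,z):
    o,d=ray(c,uv); return o+d*(z-o[2])/d[2]
def tri(uvs,uvt):
    o1,d1=ray('scene',uvs);o2,d2=ray('top',uvt)
    A=np.stack([d1,-d2],1); s=np.linalg.lstsq(A,o2-o1,rcond=None)[0]
    a=o1+d1*s[0];b=o2+d2*s[1]; return (a+b)/2,np.linalg.norm(a-b)
E
python3 - <<'E'
from h import *
names=['blade_grip','seat_ring','flap','flap_tab','dock','pen_holder','head','gantry']
for c in ('scene','top'):
    for n in names:
        for r in bot.outline_of(c,n)[:2]:
            m=r['region']; ys,xs=np.nonzero(m)
            print(c,n,round(r['score'],2),np.round(r['extent'],1),m.sum(),(xs.mean().round(1),ys.mean().round(1)) if len(xs) else '')
s=cv2.imread('pics/scene0.png'); t=cv2.imread('pics/top0.png')
cv2.imwrite('pics/zs.png',cv2.resize(s[120:240,230:390],(800,600),interpolation=cv2.INTER_CUBIC))
cv2.imwrite('pics/zt.png',cv2.resize(t[130:268,170:354],(800,600),interpolation=cv2.INTER_CUBIC))
E
```

```text
scene blade_grip 0.61 [260.8 117.4 272.2 135. ] 154 (np.float64(266.3), np.float64(124.9))
scene blade_grip 0.51 [283.2 143.6 298.3 159.7] 167 (np.float64(289.5), np.float64(152.7))
scene seat_ring 0.53 [255.7 190.8 271.9 203.8] 133 (np.float64(262.8), np.float64(196.5))
scene flap 0.74 [257.7 208.1 271.1 233.5] 136 (np.float64(264.4), np.float64(220.1))
scene flap_tab 0.76 [254.2 207.5 270.  233.6] 175 (np.float64(264.0), np.float64(220.4))
scene flap_tab 0.2 [142.5 215.5 185.9 260.4] 1290 (np.float64(163.1), np.float64(236.0))
scene dock 0.79 [273.1 142.2 353.1 202.8] 1944 (np.float64(313.0), np.float64(174.1))
scene pen_holder 0.53 [329.9 151.8 343.6 183.4] 240 (np.float64(337.3), np.float64(170.3))
scene pen_holder 0.33 [258.  209.2 274.3 229.1] 143 (np.float64(264.7), np.float64(219.5))
scene head 0.96 [248.4 187.1 276.8 234.7] 817 (np.float64(264.1), np.float64(204.9))
scene gantry 0.69 [160.4 119.5 392.7 257.9] 6020 (np.float64(275.4), np.float64(188.9))
scene gantry 0.42 [255.4 205.4 272.9 234.9] 206 (np.float64(264.4), np.float64(219.7))
top blade_grip 0.8 [157.2 306.7 173.8 319.6] 168 (np.float64(163.6), np.float64(310.5))
top blade_grip 0.74 [251.8 238.9 268.8 251.1] 230 (np.float64(259.8), np.float64(242.8))
top seat_ring 0.72 [240.1 169.2 256.5 194. ] 216 (np.float64(248.3), np.float64(178.1))
top flap 0.73 [219.1 138.  238.9 174.6] 245 (np.float64(227.5), np.float64(152.8))
top flap_tab 0.7 [219.7 138.2 235.6 173.2] 191 (np.float64(228.2), np.float64(153.0))
top dock 0.74 [180.4 226.4 278.7 268.3] 2070 (np.float64(229.8), np.float64(246.0))
top pen_holder 0.54 [192.8 243.6 209.3 263.3] 238 (np.float64(198.6), np.float64(252.8))
top head 0.82 [218.1 140.8 262.8 189.2] 788 (np.float64(241.1), np.float64(171.2))
top gantry 0.83 [109.1 142.2 403.9 239.7] 6803 (np.float64(256.1), np.float64(196.4))
```

View pics/zs.png

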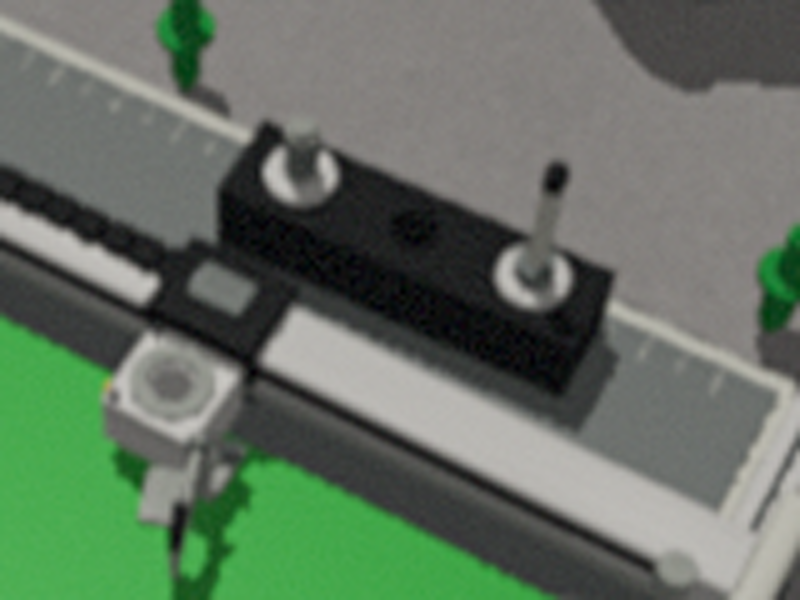

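View pics/zt.png

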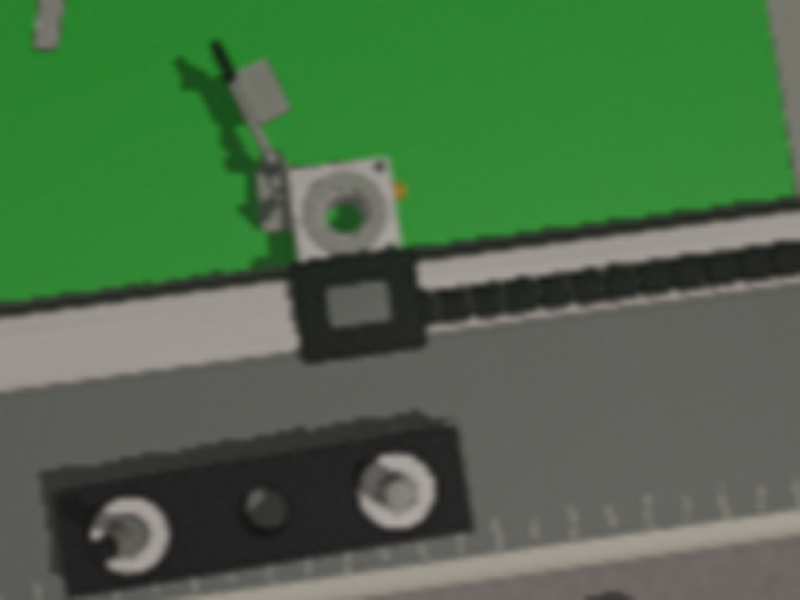

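Run:
```python
from h import *
S=lambda u,v:(230+u/5-.4,120+v/5-.4); T=lambda u,v:(170+u/4.348-.4,130+v/4.348-.4)
for n,a,b in [('ring',(173,384),(344,211)),('collar top',(300,174),(397,490)),('cap',(302,125),(402,493)),('pen collar',(533,277),(130,535)),('tab?',(180,520),(222,60)),('dock hole',(414,226),(266,509)),('pen tip',(556,165),(97,531)),
 ('dock cornerL',(271,123),(472,530)),('dock corner',(220,187),(455,425)),('dock corner pen far',(561,385),(42,475)),('headTopRightFar',(155,338),(403,248)),]:
    print(n,tri(S(*a),T(*b)),S(*a),T(*b))
```

```text
ring (array([0.55251107, 0.04150319, 0.12097822]), np.float64(0.0007267288432875834)) (264.20000000000005, 196.4) (248.71683532658693, 178.1280588776449)
collar top (array([0.41524229, 0.0173216 , 0.12556136]), np.float64(0.0011253351700057912)) (289.6, 154.4) (260.9063477460902, 242.29549218031278)
cap (array([0.41580649, 0.01665188, 0.16592256]), np.float64(0.000784645598938224)) (290.0, 144.6) (262.0563017479301, 242.98546458141672)
pen collar (array([0.39592942, 0.14631594, 0.12511351]), np.float64(0.0010903690322229412)) (336.20000000000005, 175.0) (199.4988040478381, 252.6450781968721)
tab? (array([0.62170629, 0.09930025, 0.15086322]), np.float64(5.552398808940845e-05)) (265.6, 223.6) (220.65795768169272, 143.3994480220791)
dock hole (array([0.40680609, 0.08144421, 0.12523146]), np.float64(0.00024950319454533865)) (312.40000000000003, 164.79999999999998) (230.77755289788408, 246.6653173873045)
pen tip (array([0.40491971, 0.14710401, 0.22647103]), np.float64(0.0013825101468506727)) (340.8, 152.6) (191.90910763569457, 251.72511499540016)
dock cornerL (array([ 0.3941672 , -0.01820946,  0.11916575]), np.float64(0.0015590297514380834)) (283.8, 144.2) (278.1556577736891, 251.4951241950322)
dock corner (array([ 0.44599385, -0.01127241,  0.1237562 ]), np.float64(0.00031126393952581396)) (273.6, 157.0) (274.2458141674333, 227.34609015639373)
dock corner pen far (array([0.42654989, 0.18948336, 0.10556065]), np.float64(0.007748243197471731)) (341.8, 196.6) (179.25961361545538, 238.845630174793)
headTopRightFar (array([0.53378048, 0.01353725, 0.11291186]), np.float64(0.002434117672874936)) (260.6, 187.2) (262.2862925482981, 186.63771849126036)
```

```bash
cat >> h.py <<'E'
from scipy.spatial.transform import Rotation as Ro
def plan(xyz,jaw=None,st=None):
    """print tool-frame delta to xyz (cm); jaw = world yaw angle (rad) wanted of tool y axis (mod pi)"""
    s=st or bot.state(); R=Ro.from_quat(s['tcp_rot']).as_matrix(); p=s['ee_pos']
    print('t',s['time_s'],'tcp',np.round(p,4),'w',round(s['width'],4),'F',np.round(s['force'],2),'jawyaw',np.arctan2(R[1,1],R[0,1]).round(4),'tilt',np.round(R[:2,2],4))
    print('tool delta cm',np.round(R.T@(np.array(xyz)-p)*100,2))
    if jaw is not None:
        a=(jaw-np.arctan2(R[1,1],R[0,1])+np.pi/2)%np.pi-np.pi/2
        print('turn about tool z deg',np.round(-np.degrees(a),2))
E
python3 - <<'E'
from h import *
T=lambda u,v:(170+u/4.348-.4,130+v/4.348-.4); S=lambda u,v:(230+u/5-.4,120+v/5-.4)
# beam near/far edge & head edges, in top
def yaw(a,b,z,c='top',F=T):
    p=onz(c,F(*a),z);q=onz(c,F(*b),z);d=(p-q) 
    return np.round(p,4),np.round(q,4),np.arctan2(-d[0],d[1])
print(yaw((0,390),(300,350),.125)); print(yaw((420,243),(800,200),.125)); 
E2=lambda u,v:(u/1.5-.17,v/1.5-.17)
print(yaw((183,337),(355,318),.125,F=E2),yaw((180,320),(575,265),.125,F=E2))
print(yaw((289,168),(388,157),.121)); print(yaw((296,262),(403,248),.121))
print('dock',np.arctan2(.01931,.129))
# grasp TCP
plan([.4155,.017,.27],np.pi/2+.149)
E
```

```text
(array([0.4662, 0.2093, 0.125 ]), array([0.4836, 0.0642, 0.125 ]), np.float64(0.11902263615791867))
(array([0.5355, 0.0046, 0.125 ]), array([ 0.5549, -0.1852,  0.125 ]), np.float64(0.10180449168022727))
(array([0.4569, 0.308 , 0.125 ]), array([0.48  , 0.0687, 0.125 ]), np.float64(0.09615947643470273)) (array([0.4806, 0.3125, 0.125 ]), array([ 0.5522, -0.2497,  0.125 ]), np.float64(0.1267144951445924))
(array([0.5741, 0.0688, 0.121 ]), array([0.5791, 0.0196, 0.121 ]), np.float64(0.10249668297241168))
(array([0.5272, 0.0658, 0.121 ]), array([0.5336, 0.0128, 0.121 ]), np.float64(0.11931611822852466))
dock 0.14858667952600974
t 0.9 tcp [0.1566 0.5533 0.2146] w 0.092 F [ 0.34  0.08 -0.04] jawyaw 1.295 tilt [-0.      0.0001]
tool delta cm [-39.52 -44.55  -5.54]
turn about tool z deg -24.34
```

>>> arm_command:
  commands:
    - [0,0,-2,0,0,-7.4,0.7]
    - [0,0,-2,0,0,-7.4,0.7]
    - [0,0,-2,0,0,-7.4,0.7]
    - [0,0,0,0,0,0,0.7]

```text
time_s: 1.4
ee_pos: [0.157, 0.5542, 0.2764]
tcp_rot: [-0.055, 0.998, 0.002, 0.001]
force: [0.5, 0.9, -0.2]
width: 0.0644
```

```bash
python3 -c "
from h import *
plan([.4155,.017,.25],np.pi/2+.112)"
```

```text
t 1.4 tcp [0.157  0.5542 0.2764] w 0.0644 F [ 0.46  0.87 -0.21] jawyaw 1.6811 tilt [0.0018 0.0034]
tool delta cm [-19.77 -56.24   2.51]
turn about tool z deg -0.1
```

>>> arm_command:
  commands:
    - [-1.65,-4.69,0,0,0,0,0.6]
    - [-1.65,-4.69,0,0,0,0,0.6]
    - [-1.65,-4.69,0,0,0,0,0.6]
    - [-1.65,-4.69,0,0,0,0,0.6]
    - [-1.65,-4.69,0,0,0,0,0.6]
    - [-1.65,-4.69,0,0,0,0,0.6]
    - [-1.65,-4.69,0,0,0,0,0.6]
    - [-1.65,-4.69,0,0,0,0,0.6]

```text
time_s: 2.4
ee_pos: [0.3296, 0.1936, 0.2735]
tcp_rot: [-0.055, 0.999, -0.0, -0.0]
force: [0.7, -0.1, -0.3]
width: 0.055
```

>>> arm_command:
  commands:
    - [-1.65,-4.69,0,0,0,0,0.6]
    - [-1.65,-4.69,0,0,0,0,0.6]
    - [-1.65,-4.69,0,0,0,0,0.6]
    - [-1.65,-4.69,0,0,0,0,0.6]
    - [0,0,0,0,0,0,0.6]
    - [0,0,0,0,0,0,0.6]

```text
time_s: 3.15
ee_pos: [0.4155, 0.0165, 0.2737]
tcp_rot: [-0.055, 0.998, 0.0, -0.001]
force: [-0.6, -0.0, -0.1]
width: 0.0549
```

Run:
```python
from h import *
plan([.4155,.017,.20],np.pi/2+.112)
for c in ('scene','top'):
    im=bot.read_camera(c); cv2.imwrite(f"pics/{c}1.png",cv2.resize(im[100:280,170:410],(800,600),interpolation=cv2.INTER_CUBIC))
```

```text
t 3.15 tcp [0.4155 0.0165 0.2737] w 0.0549 F [-0.57 -0.02 -0.09] jawyaw 1.6808 tilt [-0.0016  0.0008]
tool delta cm [-0.02  0.04  7.37]
turn about tool z deg -0.11
```

View pics/scene1.png

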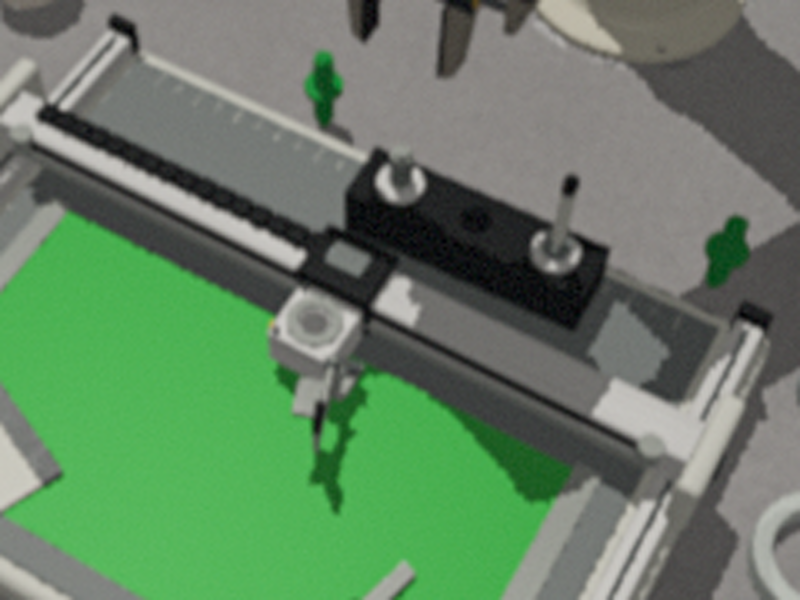

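View pics/top1.png

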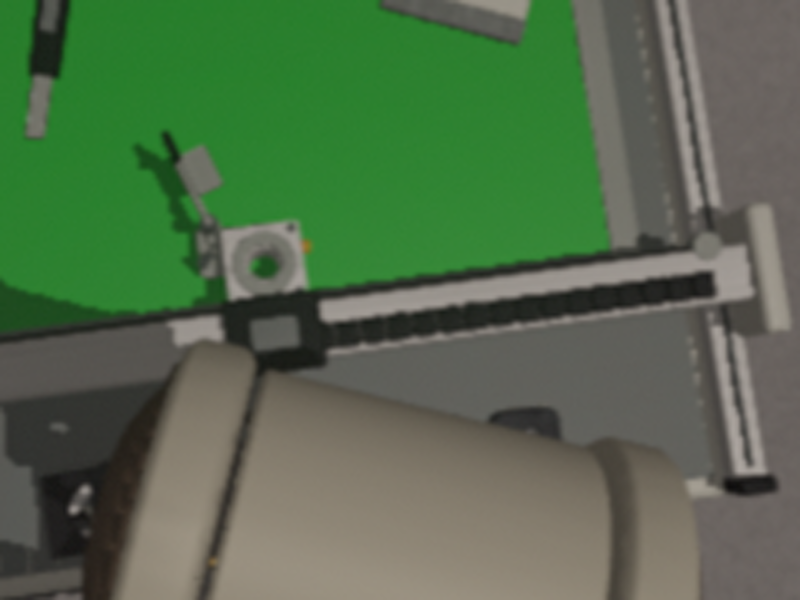

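>>> arm_command:
  commands:
    - [0,0,3,0,0,0,0.6]
    - [0,0,3,0,0,0,0.6]
    - [0,0,2.5,0,0,0,0.6]
    - [0,0,0,0,0,0,0.6]

```text
time_s: 3.75
ee_pos: [0.4143, 0.0174, 0.1878]
tcp_rot: [-0.057, 0.998, 0.001, -0.002]
force: [-0.8, 0.7, 0.1]
width: 0.0552
```

Run:
```python
from h import *
plan([.4155,.017,.13],np.pi/2+.112)
im=bot.read_camera('scene')
z=cv2.resize(im[90:180,230:350],(800,600),interpolation=cv2.INTER_CUBIC)
s=bot.state(); R=Ro.from_quat(s['tcp_rot']).as_matrix(); p=s['ee_pos']
for d in ((0,0),(0,.0275),(0,-.0275)):
    for q,col in ((p+R@[d[0],d[1],0],(0,0,255)),):
        u=(proj('scene',q)[0]-[230,90]+.5)*6.667; cv2.circle(z,tuple(int(v) for v in u),4,col,-1)
for zz,col in ((.1255,(255,0,0)),(.166,(255,255,0)),(.1595,(255,0,255))):
        u=(proj('scene',[p[0],p[1],zz])[0]-[230,90]+.5)*6.667; cv2.circle(z,tuple(int(v) for v in u),4,col,-1)
cv2.imwrite("pics/s2.png",z)
```

```text
t 3.75 tcp [0.4143 0.0174 0.1878] w 0.0552 F [-0.84  0.72  0.09] jawyaw 1.6839 tilt [-0.0041  0.0012]
tool delta cm [-0.14 -0.06  5.78]
turn about tool z deg 0.06
```

View pics/s2.png

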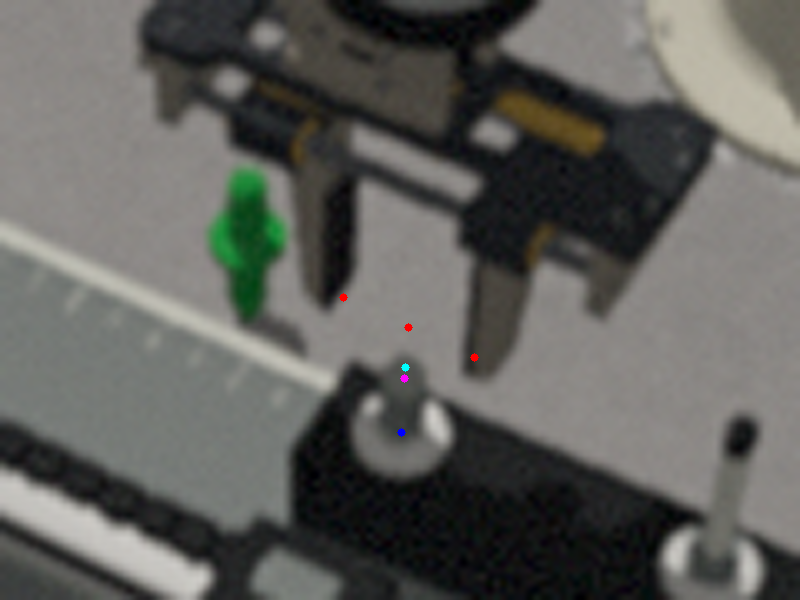

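>>> arm_command:
  commands:
    - [-0.05,0,2,0,0,0,0.6]
    - [0,0,2,0,0,0,0.6]
    - [0,0,1.3,0,0,0,0.6]
    - [0,0,0.4,0,0,0,0.6]
    - [0,0,0,0,0,0,0.6]
    - [0,0,0,0,0,0,0.6]

```text
time_s: 4.55
ee_pos: [0.4172, 0.0159, 0.1334]
tcp_rot: [-0.056, 0.998, -0.0, 0.001]
force: [-0.2, -0.2, 0.1]
width: 0.0551
```

Run:
```python
from h import *
plan([.4155,.017,.1295],np.pi/2+.112)
```

```text
t 4.55 tcp [0.4172 0.0159 0.1334] w 0.0551 F [-0.17 -0.23  0.15] jawyaw 1.6825 tilt [ 0.0015 -0.0004]
tool delta cm [0.16 0.12 0.39]
turn about tool z deg -0.02
```

>>> arm_command:
  commands:
    - [0,0,0.3,0,0,0,0.6]
    - [0,0,0,0,0,0,0.4]
    - [0,0,0,0,0,0,0.2]
    - [0,0,0,0,0,0,0.1]
    - [0,0,0,0,0,0,0.1]
    - [0,0,0,0,0,0,0.1]
    - [0,0,0,0,0,0,0.1]
  force: 25

```text
time_s: 5.42
ee_pos: [0.4164, 0.0171, 0.1295]
tcp_rot: [-0.056, 0.998, 0.001, -0.0]
force: [-0.3, 5.8, 0.9]
width: 0.0175
```

Run:
```python
from h import *
plan([.4155,.017,.1295],np.pi/2+.112)
im=bot.read_camera('scene')
z=cv2.resize(im[90:180,230:350],(800,600),interpolation=cv2.INTER_CUBIC)
cv2.imwrite("pics/s3.png",z)
plan([.4155,.017,.1295],np.pi/2+.112)
```

```text
t 5.425 tcp [0.4164 0.0171 0.1295] w 0.0175 F [-0.25  5.79  0.93] jawyaw 1.6823 tilt [-0.0004  0.0024]
tool delta cm [ 0.09 -0.   -0.  ]
turn about tool z deg -0.03
t 5.475 tcp [0.4164 0.0172 0.1295] w 0.0176 F [0.1  5.14 1.44] jawyaw 1.6824 tilt [-0.0004  0.0023]
tool delta cm [ 0.09 -0.01 -0.  ]
turn about tool z deg -0.02
```

View pics/s3.png

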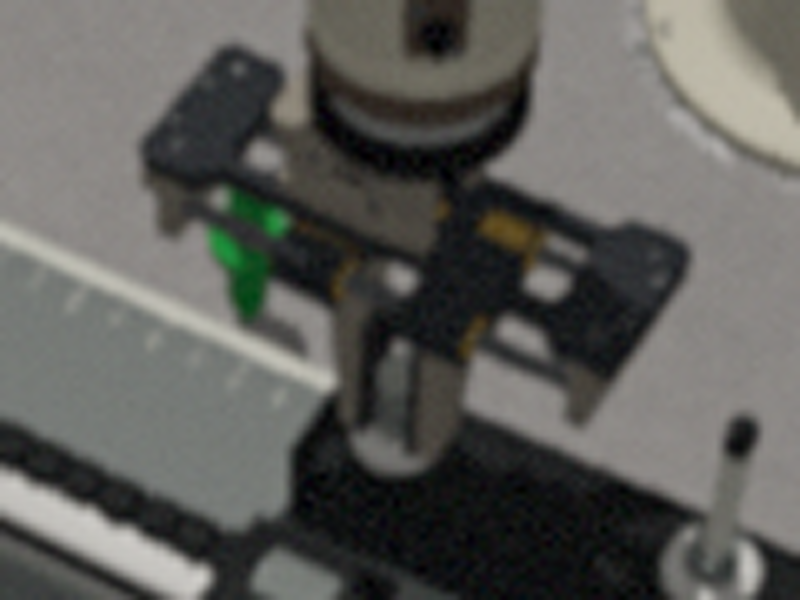

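Grip width is 18 mm, so the barrel is held. Lifting straight up.

>>> arm_command:
  commands:
    - [0,0,-0.5,0,0,0,0.1]
    - [0,0,-1.5,0,0,0,0.1]
    - [0,0,-2,0,0,0,0.1]
    - [0,0,-2.5,0,0,0,0.1]
    - [0,0,-2.5,0,0,0,0.1]
    - [0,0,-1.5,0,0,0,0.1]
    - [0,0,0,0,0,0,0.1]
    - [0,0,0,0,0,0,0.1]

```text
time_s: 6.48
ee_pos: [0.416, 0.016, 0.2337]
tcp_rot: [-0.056, 0.998, 0.0, -0.001]
force: [0.7, -0.1, -1.8]
width: 0.0171
```

Run:
```python
from h import *
plan([.5525,.0415,.235],np.pi/2+.112)
for c in ('scene','top'):
    im=bot.read_camera(c); cv2.imwrite(f"pics/{c}4.png",cv2.resize(im[90:240,210:410],(800,600),interpolation=cv2.INTER_CUBIC))
```

```text
t 6.475 tcp [0.416  0.016  0.2337] w 0.0171 F [ 0.73 -0.05 -1.8 ] jawyaw 1.6823 tilt [-0.0016 -0.    ]
tool delta cm [-13.84   1.02  -0.15]
turn about tool z deg -0.03
```

View pics/scene4.png

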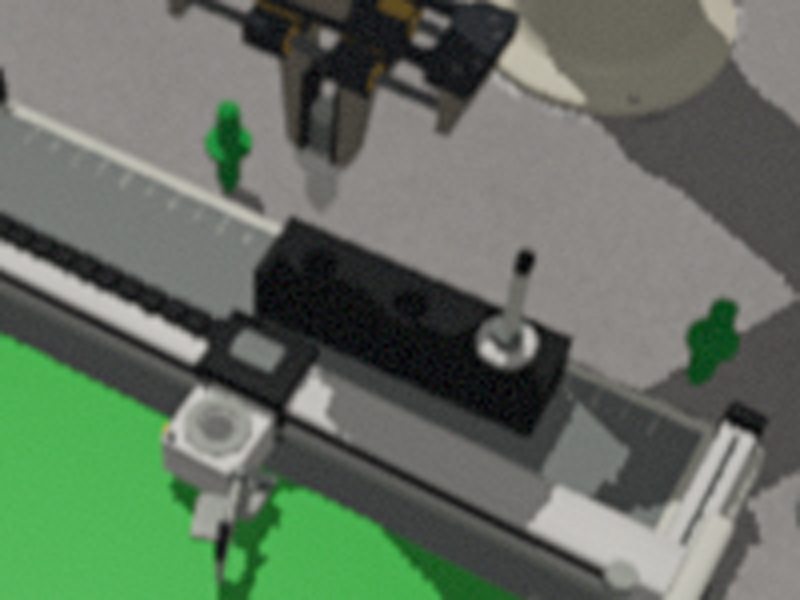

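View pics/top4.png

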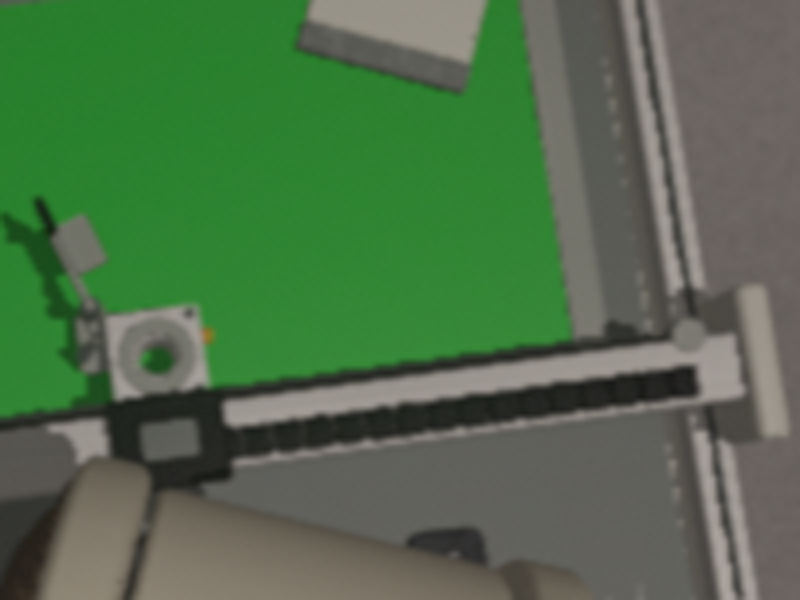

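```bash
cat > ov.py <<'E'
from h import *
import sys
def over(c,im,C,out,k=16,h=24,yawv=.112):
    u0=np.round(proj(c,C)[0]).astype(int)
    x0,y0=u0[0]-h,u0[1]-int(h*.75)
    z=cv2.resize(im[y0:y0+int(h*1.5),x0:x0+2*h],None,fx=k,fy=k,interpolation=cv2.INTER_CUBIC)
    C=np.array(C)
    a=np.linspace(0,2*np.pi,80)
    def dr(P,col):
        q=((proj(c,P)-[x0,y0]+.5)*k).astype(int); cv2.polylines(z,[q.reshape(-1,1,2)],False,col,1)
    for r,col,dz in ((.021,(0,0,255),0),(.0105,(255,0,0),0),(.0105,(0,255,255),-.037)):
        dr(C+np.stack([r*np.cos(a),r*np.sin(a),0*a+dz],1),col)
    s=.025; Rz=np.array([[np.cos(yawv),-np.sin(yawv),0],[np.sin(yawv),np.cos(yawv),0],[0,0,1]])
    dr(C+np.array([[s,s,0],[s,-s,0],[-s,-s,0],[-s,s,0],[s,s,0]])@Rz.T,(255,0,255))
    cv2.imwrite(out,z)
E
python3 - <<'E'
from ov import *
C=[.5525,.0415,.121]
over('scene',cv2.imread('pics/scene0.png'),C,'pics/ovs.png'); over('top',cv2.imread('pics/top0.png'),C,'pics/ovt.png')
E
```

```text
(no output)
```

View pics/ovs.png

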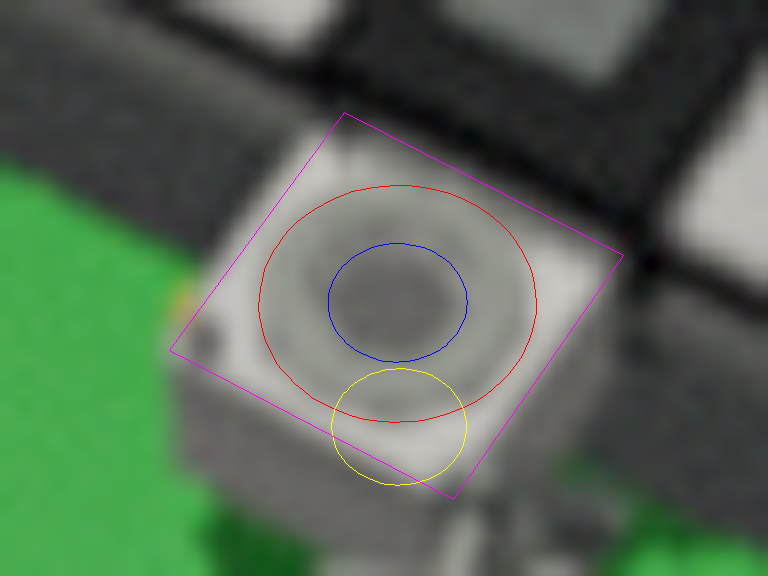

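View pics/ovt.png

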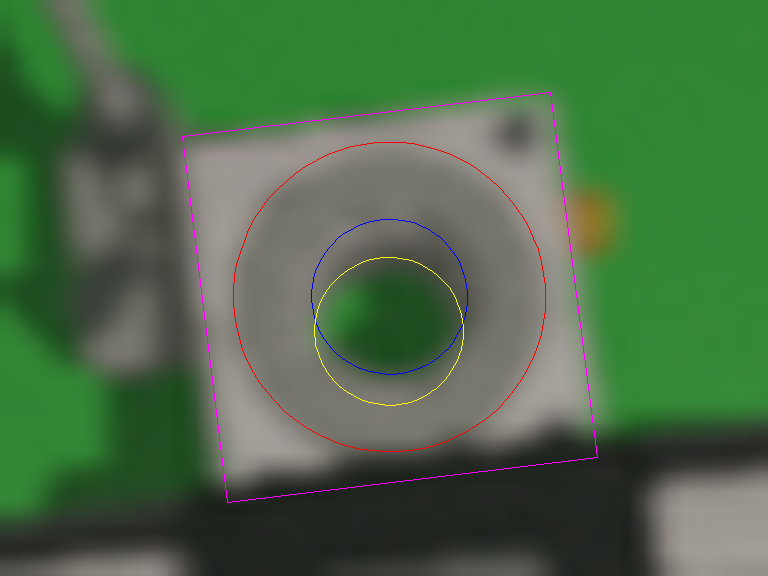

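>>> arm_command:
  commands:
    - [-2.3,0.15,0,0,0,0,0.1]
    - [-2.3,0.15,0,0,0,0,0.1]
    - [-2.3,0.15,0,0,0,0,0.1]
    - [-2.3,0.15,0,0,0,0,0.1]
    - [-2.3,0.15,0,0,0,0,0.1]
    - [-2.3,0.15,0,0,0,0,0.1]
    - [0,0,0,0,0,0,0.1]
    - [0,0,0,0,0,0,0.1]

```text
time_s: 7.58
ee_pos: [0.5518, 0.0404, 0.2338]
tcp_rot: [-0.056, 0.998, 0.0, -0.001]
force: [0.4, -0.3, -0.4]
width: 0.0176
```

Run:
```python
from h import *
for i in range(3):
    plan([.5525,.0415,.235],np.pi/2+.112)
    im=bot.read_camera('scene')
cv2.imwrite(f"pics/scene5.png",cv2.resize(im[120:240,190:350],(800,600),interpolation=cv2.INTER_CUBIC))
im=bot.read_camera('top');cv2.imwrite(f"pics/top5.png",cv2.resize(im[120:240,190:350],(800,600),interpolation=cv2.INTER_CUBIC))
```

```text
t 7.575 tcp [0.5518 0.0404 0.2338] w 0.0176 F [ 0.37 -0.26 -0.38] jawyaw 1.6825 tilt [-0.0019  0.0001]
tool delta cm [-0.08  0.1  -0.12]
turn about tool z deg -0.01
t 7.625 tcp [0.5518 0.0403 0.2341] w 0.0175 F [-0.71 -0.68 -1.9 ] jawyaw 1.6824 tilt [-0.0013  0.    ]
tool delta cm [-0.08  0.11 -0.09]
turn about tool z deg -0.02
t 7.675 tcp [0.5519 0.0403 0.2344] w 0.0175 F [-1.15 -0.19 -1.17] jawyaw 1.6823 tilt [-0.0007 -0.    ]
tool delta cm [-0.07  0.11 -0.06]
turn about tool z deg -0.03
```

View pics/scene5.png

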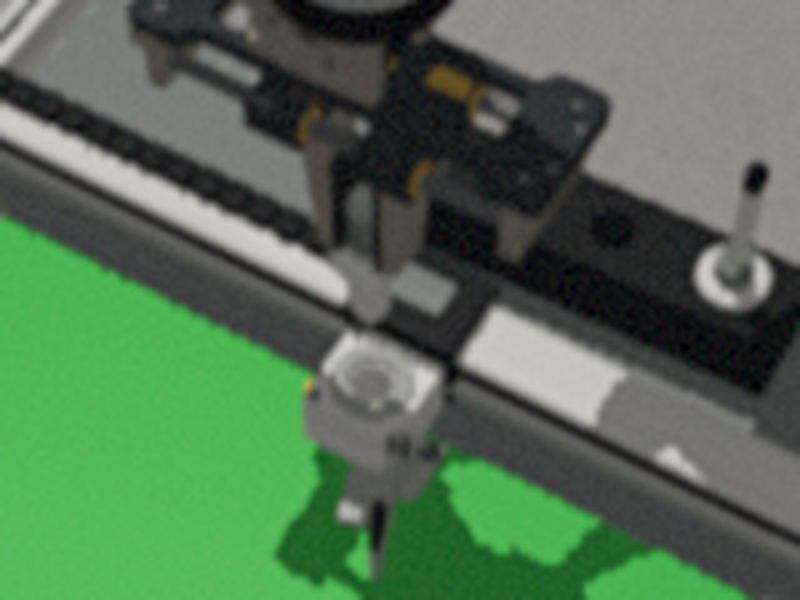

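View pics/top5.png

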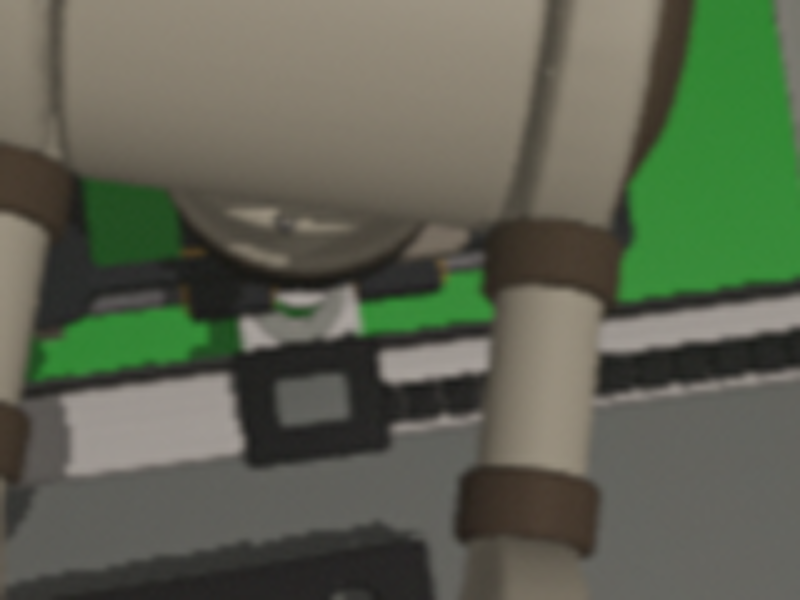

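>>> arm_command:
  commands:
    - [-0.08,0.11,1.5,0,0,0,0.1]
    - [0,0,1.5,0,0,0,0.1]
    - [0,0,1.2,0,0,0,0.1]
    - [0,0,0.2,0,0,0,0.1]
    - [0,0,0,0,0,0,0.1]
    - [0,0,0,0,0,0,0.1]

```text
time_s: 8.52
ee_pos: [0.5538, 0.0415, 0.1913]
tcp_rot: [-0.056, 0.998, -0.0, 0.001]
force: [0.4, 0.2, -0.7]
width: 0.0173
```

Run:
```python
from h import *
for i in range(2):
    plan([.5525,.0415,.18],np.pi/2+.112)
    im=bot.read_camera('scene')
p=bot.state()['ee_pos']
k=8;x0,y0=225,130
z=cv2.resize(im[y0:y0+75,x0:x0+100],None,fx=k,fy=k,interpolation=cv2.INTER_CUBIC)
def dr(P,col):
    q=((proj('scene',P)-[x0,y0]+.5)*k).astype(int); cv2.polylines(z,[q.reshape(-1,1,2)],False,col,1)
a=np.linspace(0,2*np.pi,60)
ax=np.array([p[0],p[1],0]); zc=p[2]-.0095
def circ(r,zz,col): dr(ax+np.stack([r*np.cos(a),r*np.sin(a),0*a+zz],1),col)
circ(.018,zc,(0,0,255));circ(.018,zc+.006,(0,0,255)); circ(.010,zc-.036,(255,0,0)); circ(.006,zc-.044,(255,0,0)); circ(.0035,zc-.05,(0,255,255))
cv2.imwrite('pics/s6.png',z)
```

```text
t 8.525 tcp [0.5538 0.0415 0.1913] w 0.0173 F [ 0.45  0.17 -0.72] jawyaw 1.6824 tilt [ 0.0012 -0.0002]
tool delta cm [0.13 0.01 1.13]
turn about tool z deg -0.02
t 8.575 tcp [0.5538 0.0415 0.1913] w 0.0175 F [-0.08  0.18 -0.21] jawyaw 1.6825 tilt [ 0.0012 -0.0002]
tool delta cm [0.13 0.01 1.13]
turn about tool z deg -0.02
```

View pics/s6.png

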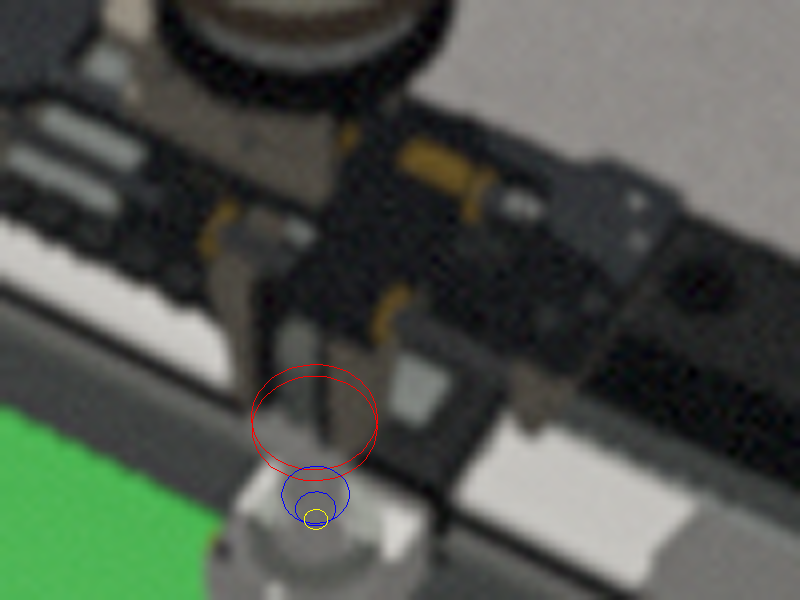

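>>> arm_command:
  commands:
    - [0.12,0,0.4,0,0,0,0.1]
    - [0,0,0.6,0,0,0,0.1]
    - [0,0,0.6,0,0,0,0.1]
    - [0,0,0.5,0,0,0,0.1]
    - [0,0,0,0,0,0,0.1]

```text
time_s: 9.25
ee_pos: [0.5518, 0.0415, 0.1689]
tcp_rot: [-0.056, 0.998, 0.0, -0.001]
force: [-0.4, 0.3, -0.0]
width: 0.0175
```

Run:
```python
from h import *
for i in range(2):
    plan([.5525,.0415,.167],np.pi/2+.112)
    im=bot.read_camera('scene')
cv2.imwrite("pics/s7.png",cv2.resize(im[150:225,215:315],None,fx=8,fy=8,interpolation=cv2.INTER_CUBIC))
```

```text
t 9.25 tcp [0.5518 0.0415 0.1689] w 0.0175 F [-0.42  0.28 -0.03] jawyaw 1.6825 tilt [-0.0013  0.0002]
tool delta cm [-0.07 -0.01  0.19]
turn about tool z deg -0.02
t 9.3 tcp [0.552  0.0415 0.1693] w 0.0177 F [-0.22  0.79 -0.84] jawyaw 1.6824 tilt [-0.0005  0.    ]
tool delta cm [-0.05 -0.    0.23]
turn about tool z deg -0.02
```

View pics/s7.png

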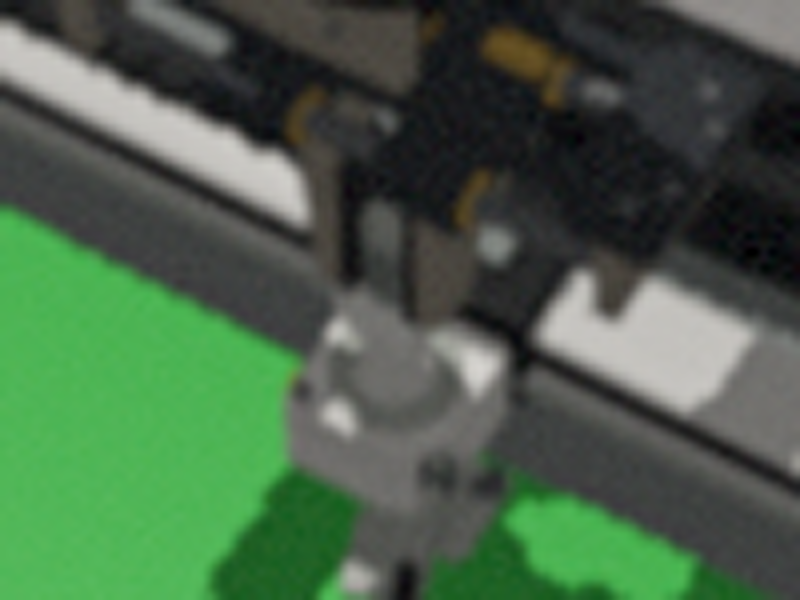

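>>> arm_command:
  commands:
    - [0,0,0.2,0,0,0,0.1]
    - [0,0,0,0,0,0,0.1]
    - [0,0,0.2,0,0,0,0.1]
    - [0,0,0,0,0,0,0.1]
    - [0,0,0,0,0,0,0.1]

```text
time_s: 9.98
ee_pos: [0.5522, 0.0415, 0.1656]
tcp_rot: [-0.056, 0.998, 0.0, 0.0]
force: [-0.2, -1.2, -1.2]
width: 0.0175
```

>>> arm_command:
  commands:
    - [0,0,0.2,0,0,0,0.1]
    - [0,0,0,0,0,0,0.1]
    - [0,0,0,0,0,0,0.1]

```text
time_s: 10.35
ee_pos: [0.5522, 0.0415, 0.1636]
tcp_rot: [-0.056, 0.998, 0.0, -0.0]
force: [-0.0, -0.0, -1.3]
width: 0.0173
```

>>> arm_command:
  commands:
    - [0,0,0.2,0,0,0,0.1]
    - [0,0,0,0,0,0,0.1]
    - [0,0,0,0,0,0,0.1]

```text
time_s: 10.72
ee_pos: [0.5521, 0.0414, 0.1615]
tcp_rot: [-0.056, 0.998, 0.0, -0.0]
force: [-0.3, 0.1, -1.8]
width: 0.0175
```

>>> arm_command:
  commands:
    - [0,0,0.2,0,0,0,0.1]
    - [0,0,0,0,0,0,0.1]
    - [0,0,0,0,0,0,0.1]

```text
time_s: 11.1
ee_pos: [0.5522, 0.0415, 0.1595]
tcp_rot: [-0.056, 0.998, 0.0, -0.0]
force: [-0.2, 0.1, -1.3]
width: 0.0179
```

>>> arm_command:
  commands:
    - [0,0,0.2,0,0,0,0.1]
    - [0,0,0.2,0,0,0,0.1]
    - [0,0,0,0,0,0,0.1]
    - [0,0,0,0,0,0,0.1]

```text
time_s: 11.6
ee_pos: [0.5522, 0.0415, 0.1556]
tcp_rot: [-0.056, 0.998, -0.0, -0.0]
force: [0.6, -0.4, -0.8]
width: 0.0173
```

>>> arm_command:
  commands:
    - [0,0,0.2,0,0,0,0.1]
    - [0,0,0.2,0,0,0,0.1]
    - [0,0,0,0,0,0,0.1]
    - [0,0,0,0,0,0,0.1]

```text
time_s: 12.1
ee_pos: [0.5522, 0.0414, 0.1516]
tcp_rot: [-0.056, 0.998, -0.0, -0.0]
force: [0.3, -0.8, -0.4]
width: 0.0174
```

>>> arm_command:
  commands:
    - [0,0,0.2,0,0,0,0.1]
    - [0,0,0.2,0,0,0,0.1]
    - [0,0,0,0,0,0,0.1]
    - [0,0,0,0,0,0,0.1]

```text
time_s: 12.6
ee_pos: [0.5522, 0.0414, 0.1476]
tcp_rot: [-0.056, 0.998, -0.0, -0.0]
force: [-0.2, -0.4, -1.1]
width: 0.0174
```

>>> arm_command:
  commands:
    - [0,0,0.2,0,0,0,0.1]
    - [0,0,0.15,0,0,0,0.1]
    - [0,0,0,0,0,0,0.1]
    - [0,0,0,0,0,0,0.1]

```text
time_s: 13.1
ee_pos: [0.5522, 0.0414, 0.1441]
tcp_rot: [-0.056, 0.998, -0.0, -0.0]
force: [0.3, 0.4, -1.3]
width: 0.0176
```

>>> arm_command:
  commands:
    - [0,0,0.1,0,0,0,0.1]
    - [0,0,0.1,0,0,0,0.1]
    - [0,0,0,0,0,0,0.1]

```text
time_s: 13.48
ee_pos: [0.5521, 0.0415, 0.142]
tcp_rot: [-0.056, 0.998, 0.0, -0.0]
force: [-0.1, 0.6, -0.7]
width: 0.0169
```

>>> arm_command:
  commands:
    - [0,0,0.1,0,0,0,0.1]
    - [0,0,0,0,0,0,0.1]
    - [0,0,0,0,0,0,0.1]

```text
time_s: 13.85
ee_pos: [0.5522, 0.0415, 0.1411]
tcp_rot: [-0.056, 0.998, -0.0, 0.0]
force: [0.8, -0.3, -1.4]
width: 0.0174
```

>>> arm_command:
  commands:
    - [0,0,0.1,0,0,0,0.1]
    - [0,0,0,0,0,0,0.1]
    - [0,0,0,0,0,0,0.1]

```text
time_s: 14.22
ee_pos: [0.5524, 0.0414, 0.1402]
tcp_rot: [-0.056, 0.998, -0.0, 0.0]
force: [1.0, 0.6, -0.2]
width: 0.0177
```

Run:
```python
from h import *
plan([.5525,.0415,.167])
im=bot.read_camera('scene')
plan([.5525,.0415,.167])
cv2.imwrite("pics/s8.png",cv2.resize(im[150:225,215:315],None,fx=8,fy=8,interpolation=cv2.INTER_CUBIC))
```

```text
t 14.225 tcp [0.5524 0.0414 0.1402] w 0.0177 F [ 0.99  0.57 -0.2 ] jawyaw 1.6824 tilt [ 0.0005 -0.0001]
tool delta cm [-0.01  0.01 -2.68]
t 14.275 tcp [0.5524 0.0414 0.1402] w 0.0176 F [ 0.78 -0.74 -0.99] jawyaw 1.6824 tilt [ 0.0004 -0.    ]
tool delta cm [-0.02  0.01 -2.68]
```

View pics/s8.png

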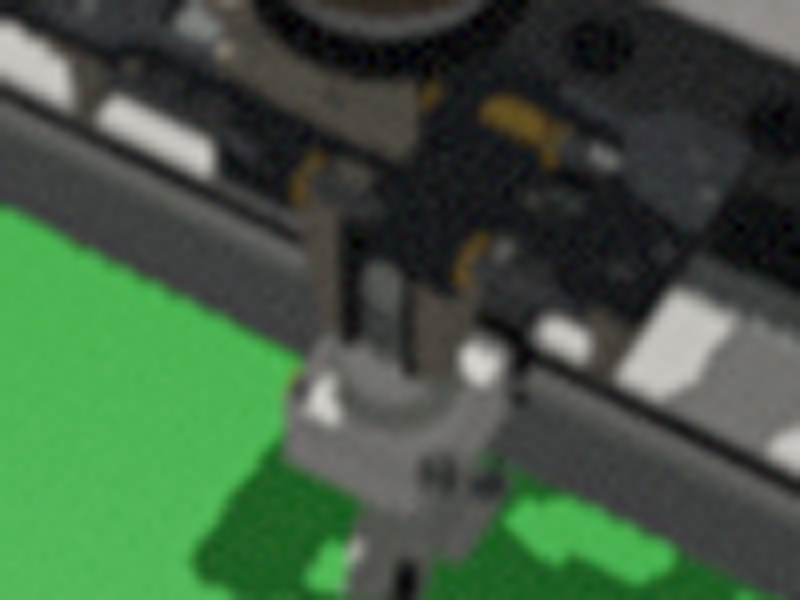

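>>> arm_command:
  commands:
    - [0,0,0.1,0,0,0,0.1]
    - [0,0,0,0,0,0,0.1]
    - [0,0,0,0,0,0,0.1]

```text
time_s: 14.65
ee_pos: [0.5524, 0.0414, 0.1392]
tcp_rot: [-0.056, 0.998, -0.0, 0.0]
force: [1.2, -0.7, 0.1]
width: 0.0179
```

>>> arm_command:
  commands:
    - [0,0,0.1,0,0,0,0.1]
    - [0,0,0,0,0,0,0.1]
    - [0,0,0,0,0,0,0.1]

```text
time_s: 15.02
ee_pos: [0.5524, 0.0415, 0.1383]
tcp_rot: [-0.056, 0.998, 0.0, 0.0]
force: [0.8, 0.9, 1.8]
width: 0.0171
```

>>> arm_command:
  commands:
    - [0,0,0,0,0,0,0.3]
    - [0,0,0,0,0,0,0.36]
    - [0,0,0,0,0,0,0.36]
    - [0,0,-0.5,0,0,0,0.36]
    - [0,0,-2,0,0,0,0.36]
    - [0,0,-2.5,0,0,0,0.36]
    - [0,0,-2,0,0,0,0.2]
    - [0,0,0,0,0,0,0]

```text
time_s: 16.02
ee_pos: [0.5534, 0.0413, 0.2101]
tcp_rot: [-0.056, 0.998, -0.0, 0.002]
force: [0.4, 0.4, 0.4]
width: 0.0155
```

Run:
```python
from h import *
plan([.5525,.0415,.18])
im=bot.read_camera('scene')
cv2.imwrite('pics/s9raw.png',im)
cv2.imwrite("pics/s9.png",cv2.resize(im[150:225,215:315],None,fx=8,fy=8,interpolation=cv2.INTER_CUBIC))
```

```text
t 16.025 tcp [0.5534 0.0413 0.2101] w 0.0155 F [0.39 0.38 0.4 ] jawyaw 1.6825 tilt [ 0.0038 -0.0006]
tool delta cm [0.09 0.04 3.01]
```

View pics/s9.png

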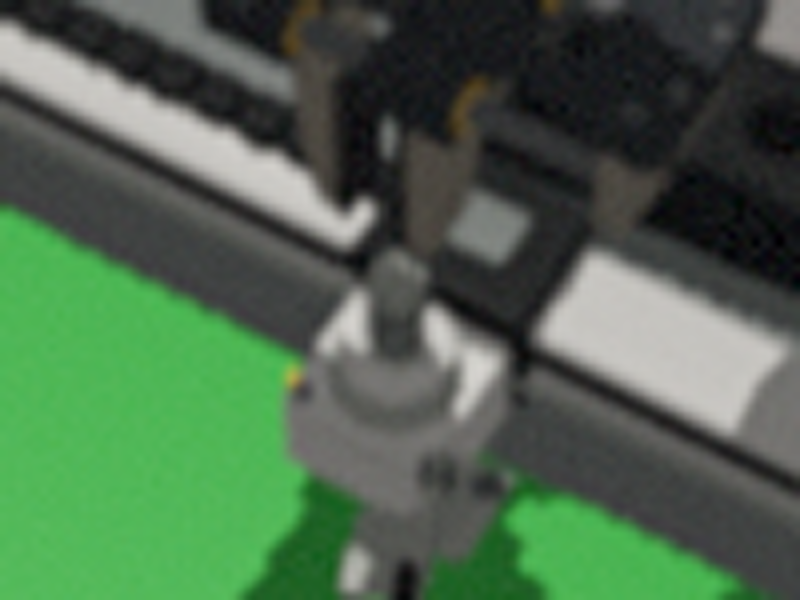

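>>> arm_command:
  commands:
    - [0,0,0,0,0,0,0]
    - [0,0,0.8,0,0,0,0]
    - [0,0,0.8,0,0,0,0]
    - [0,0,0.6,0,0,0,0]
    - [0,0,0.2,0,0,0,0]
    - [0,0,0,0,0,0,0]
    - [0,0,0,0,0,0,0]

```text
time_s: 16.95
ee_pos: [0.5524, 0.0414, 0.1845]
tcp_rot: [-0.056, 0.998, -0.0, 0.0]
force: [0.1, -0.0, -0.5]
width: 0.0005
```

Run:
```python
from h import *
plan([.5525,.0415,.18])
im=bot.read_camera('scene')
plan([.5525,.0415,.18])
cv2.imwrite("pics/s10.png",cv2.resize(im[150:225,215:315],None,fx=8,fy=8,interpolation=cv2.INTER_CUBIC))
```

```text
t 16.95 tcp [0.5524 0.0414 0.1845] w 0.0005 F [ 0.05 -0.04 -0.53] jawyaw 1.6825 tilt [ 0.0006 -0.0001]
tool delta cm [-0.01  0.01  0.45]
t 17.0 tcp [0.5524 0.0414 0.1845] w 0.0002 F [-0.05  0.83  0.4 ] jawyaw 1.6825 tilt [ 0.0007 -0.0001]
tool delta cm [-0.01  0.01  0.45]
```

View pics/s10.png

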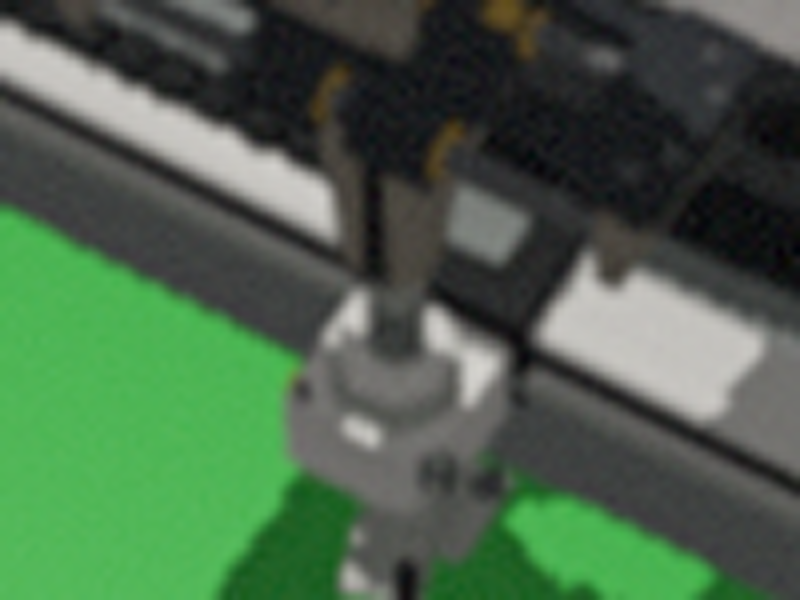

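>>> arm_command:
  commands:
    - [0,0,0.15,0,0,0,0]
    - [0,0,0.15,0,0,0,0]
    - [0,0,0,0,0,0,0]

```text
time_s: 17.38
ee_pos: [0.552, 0.0415, 0.1809]
tcp_rot: [-0.056, 0.998, 0.0, -0.0]
force: [0.3, 0.7, -0.2]
width: 0.0001
```

>>> arm_command:
  commands:
    - [0,0,0.1,0,0,0,0]
    - [0,0,0.1,0,0,0,0]
    - [0,0,0,0,0,0,0]

```text
time_s: 17.75
ee_pos: [0.5521, 0.0415, 0.179]
tcp_rot: [-0.056, 0.998, 0.0, -0.0]
force: [-0.5, 1.2, -0.6]
width: 0.0005
```

>>> arm_command:
  commands:
    - [0,0,0.1,0,0,0,0]
    - [0,0,0,0,0,0,0]

```text
time_s: 18.0
ee_pos: [0.5521, 0.0415, 0.178]
tcp_rot: [-0.056, 0.998, 0.0, -0.0]
force: [-0.8, 0.7, 0.1]
width: 0.0006
```

>>> arm_command:
  commands:
    - [0,0,0.1,0,0,0,0]
    - [0,0,0,0,0,0,0]

```text
time_s: 18.25
ee_pos: [0.5521, 0.0415, 0.177]
tcp_rot: [-0.056, 0.998, 0.0, -0.0]
force: [0.8, 0.8, -0.8]
width: 0.0004
```

>>> arm_command:
  commands:
    - [0,0,0.1,0,0,0,0]
    - [0,0,0,0,0,0,0]

```text
time_s: 18.5
ee_pos: [0.5523, 0.0414, 0.1762]
tcp_rot: [-0.056, 0.998, -0.0, 0.0]
force: [-0.3, -0.1, 0.4]
width: 0.0002
```

>>> arm_command:
  commands:
    - [0,0,0.1,0,0,0,0]
    - [0,0,0,0,0,0,0]

```text
time_s: 18.75
ee_pos: [0.5526, 0.0414, 0.1757]
tcp_rot: [-0.056, 0.998, -0.0, 0.001]
force: [-0.3, -0.2, 3.7]
width: 0.0002
```

>>> arm_command:
  commands:
    - [0,0,0.05,0,0,0,0]
    - [0,0,0,0,0,0,0]

```text
time_s: 19.0
ee_pos: [0.5528, 0.0413, 0.1754]
tcp_rot: [-0.056, 0.998, -0.0, 0.001]
force: [-0.0, 0.1, 6.1]
width: 0.0007
```

>>> arm_command:
  commands:
    - [0,0,0.05,0,0,0,0]
    - [0,0,0,0,0,0,0]

```text
time_s: 19.25
ee_pos: [0.5528, 0.0413, 0.1751]
tcp_rot: [-0.056, 0.998, -0.0, 0.001]
force: [-0.6, -0.5, 5.4]
width: 0.0004
```

>>> arm_command:
  commands:
    - [0,0,0.05,0,0,0,0]
    - [0,0,0,0,0,0,0]

```text
time_s: 19.5
ee_pos: [0.5531, 0.0413, 0.175]
tcp_rot: [-0.056, 0.998, -0.0, 0.001]
force: [-0.8, -0.4, 7.1]
width: 0.0004
```

>>> arm_command:
  commands:
    - [0,0,0.05,0,0,0,0]
    - [0,0,0,0,0,0,0]

```text
time_s: 19.75
ee_pos: [0.5534, 0.0412, 0.1748]
tcp_rot: [-0.056, 0.998, -0.0, 0.002]
force: [-0.1, 0.5, 9.1]
width: 0.0006
```

>>> arm_command:
  commands:
    - [0,0,0.05,0,0,0,0]
    - [0,0,0,0,0,0,0]

```text
time_s: 20.0
ee_pos: [0.5534, 0.0412, 0.1745]
tcp_rot: [-0.056, 0.998, -0.0, 0.002]
force: [-1.2, 0.4, 8.8]
width: 0.0006
```

>>> arm_command:
  commands:
    - [0,0,0.04,0,0,0,0]
    - [0,0,0,0,0,0,0]

```text
time_s: 20.25
ee_pos: [0.5534, 0.0412, 0.1741]
tcp_rot: [-0.056, 0.998, -0.0, 0.002]
force: [0.1, -0.4, 8.7]
width: 0.0003
```

>>> arm_command:
  commands:
    - [0,0,0.03,0,0,0,0]
    - [0,0,0,0,0,0,0]

```text
time_s: 20.5
ee_pos: [0.5535, 0.0412, 0.1739]
tcp_rot: [-0.056, 0.998, -0.0, 0.002]
force: [-1.4, -0.3, 9.6]
width: 0.0004
```

>>> arm_command:
  commands:
    - [0,0,0.03,0,0,0,0]
    - [0,0,0,0,0,0,0]

```text
time_s: 20.75
ee_pos: [0.5537, 0.0412, 0.1738]
tcp_rot: [-0.056, 0.998, -0.0, 0.002]
force: [-1.0, -0.3, 9.6]
width: 0.0001
```

>>> arm_command:
  commands:
    - [0,0,0.03,0,0,0,0]
    - [0,0,0,0,0,0,0]

```text
time_s: 21.0
ee_pos: [0.5536, 0.0412, 0.1734]
tcp_rot: [-0.056, 0.998, -0.0, 0.002]
force: [-0.3, -0.2, 9.6]
width: 0.0003
```

>>> arm_command:
  commands:
    - [0,0,0.03,0,0,0,0]
    - [0,0,0,0,0,0,0]

```text
time_s: 21.25
ee_pos: [0.5537, 0.0412, 0.1733]
tcp_rot: [-0.056, 0.998, -0.0, 0.002]
force: [-0.3, 0.3, 11.6]
width: 0.0005
```

>>> arm_command:
  commands:
    - [0,0,0.03,0,0,0,0]
    - [0,0,0,0,0,0,0]

```text
time_s: 21.5
ee_pos: [0.5536, 0.0411, 0.1729]
tcp_rot: [-0.056, 0.998, -0.0, 0.002]
force: [-0.7, 0.4, 10.0]
width: 0.0004
```

>>> arm_command:
  commands:
    - [0,0,0.03,0,0,0,0]
    - [0,0,0,0,0,0,0]

```text
time_s: 21.75
ee_pos: [0.5538, 0.0412, 0.1728]
tcp_rot: [-0.056, 0.998, -0.0, 0.002]
force: [0.2, -0.1, 10.6]
width: 0.0005
```

>>> arm_command:
  commands:
    - [0,0,0.03,0,0,0,0]
    - [0,0,0,0,0,0,0]

```text
time_s: 22.0
ee_pos: [0.5537, 0.0412, 0.1724]
tcp_rot: [-0.056, 0.998, -0.0, 0.002]
force: [-0.6, -0.3, 10.4]
width: 0.0003
```

>>> arm_command:
  commands:
    - [0,0,0.03,0,0,0,0]
    - [0,0,0,0,0,0,0]

```text
time_s: 22.25
ee_pos: [0.5538, 0.0412, 0.1722]
tcp_rot: [-0.056, 0.998, -0.0, 0.002]
force: [-0.3, -0.1, 10.8]
width: 0.0004
```

>>> arm_command:
  commands:
    - [0,0,0.03,0,0,0,0]
    - [0,0,0,0,0,0,0]

```text
time_s: 22.5
ee_pos: [0.5539, 0.0411, 0.1721]
tcp_rot: [-0.056, 0.998, -0.001, 0.002]
force: [-0.7, 0.1, 12.3]
width: 0.0002
```

Run:
```python
from h import *
im=bot.read_camera('scene'); old=cv2.imread('pics/s9raw.png')
a=[cv2.resize(i[180:225,240:290],None,fx=8,fy=8,interpolation=cv2.INTER_CUBIC) for i in (old,im)]
cv2.imwrite("pics/s11.png",np.hstack(a))
# shift of head front (below collar) between pictures
g=lambda i:cv2.cvtColor(i,cv2.COLOR_BGR2GRAY).astype(np.float32)
A,B=g(old),g(im)
for n,(y0,y1,x0,x1) in dict(headfront=(203,216,250,280),right=(192,208,272,284),left=(190,206,248,258)).items():
    print(n,cv2.phaseCorrelate(A[y0:y1,x0:x1].copy(),B[y0:y1,x0:x1].copy()))
```

```text
headfront ((-1.0369694815989448, 0.5720401247603482), 0.6003731854756673)
right ((0.17095807779065453, 0.14377588994855728), 0.843330484504501)
left ((0.348498745787726, -0.016640803892530087), 0.9609060905873775)
```

View pics/s11.png

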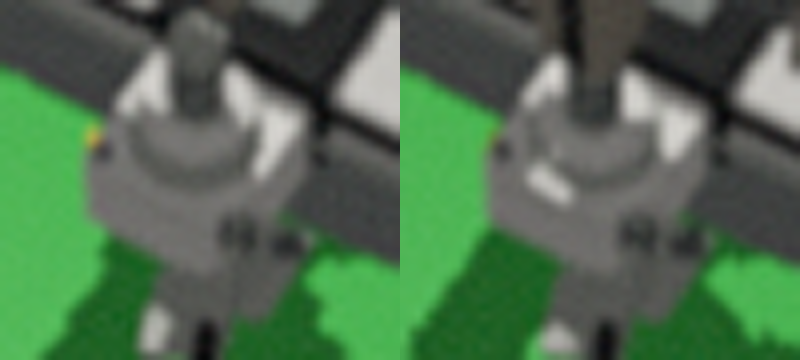

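>>> arm_command:
  commands:
    - [0,0,0.03,0,0,0,0]
    - [0,0,0,0,0,0,0]

```text
time_s: 22.8
ee_pos: [0.5538, 0.0412, 0.1717]
tcp_rot: [-0.056, 0.998, -0.0, 0.002]
force: [-0.5, -0.9, 11.3]
width: 0.0003
```

>>> arm_command:
  commands:
    - [0,0,0.03,0,0,0,0]
    - [0,0,0,0,0,0,0]

```text
time_s: 23.05
ee_pos: [0.5539, 0.0412, 0.1716]
tcp_rot: [-0.056, 0.998, -0.001, 0.002]
force: [-0.0, -0.1, 11.8]
width: 0.0003
```

>>> arm_command:
  commands:
    - [0,0,0.03,0,0,0,0]
    - [0,0,0,0,0,0,0]

```text
time_s: 23.3
ee_pos: [0.5531, 0.0413, 0.1697]
tcp_rot: [-0.056, 0.998, -0.0, 0.001]
force: [-0.5, -0.3, 6.5]
width: 0.0008
```

>>> arm_command:
  commands:
    - [0,0,0,0,0,0,0]
    - [0,0,0,0,0,0,0]

```text
time_s: 23.55
ee_pos: [0.5531, 0.0414, 0.1697]
tcp_rot: [-0.056, 0.998, -0.0, 0.001]
force: [-0.2, -0.1, 6.5]
width: 0.0002
```

>>> arm_command:
  commands:
    - [0,0,0.04,0,0,0,0]
    - [0,0,0,0,0,0,0]

```text
time_s: 23.8
ee_pos: [0.5532, 0.0413, 0.1697]
tcp_rot: [-0.056, 0.998, -0.0, 0.001]
force: [-0.7, -0.1, 8.8]
width: 0.0005
```

>>> arm_command:
  commands:
    - [0,0,0.04,0,0,0,0]
    - [0,0,0,0,0,0,0]

```text
time_s: 24.05
ee_pos: [0.5534, 0.0413, 0.1696]
tcp_rot: [-0.056, 0.998, -0.0, 0.002]
force: [-0.1, -0.0, 10.3]
width: 0.0008
```

>>> arm_command:
  commands:
    - [0,0,-0.3,0,0,0,0]
    - [0,0,-1.0,0,0,0,0]
    - [0,0,-2,0,0,0,0]
    - [0,0,-2,0,0,0,0]
    - [0,0,0,0,0,0,0]

```text
time_s: 24.68
ee_pos: [0.5531, 0.0413, 0.2224]
tcp_rot: [-0.056, 0.998, -0.0, 0.001]
force: [0.5, -0.0, -0.8]
width: 0.0001
```

Run:
```python
from h import *
for i in range(2):
    im=bot.read_camera('scene')
s=bot.state();print(s['ee_pos'],s['force'],s['time_s'])
cv2.imwrite('pics/s12raw.png',im)
k=12;x0,y0=235,170
def ov(img,zc):
    z=cv2.resize(img[y0:y0+48,x0:x0+60],None,fx=k,fy=k,interpolation=cv2.INTER_CUBIC)
    a=np.linspace(0,2*np.pi,80)
    for r,dz,col in ((.018,0,(0,0,255)),(.018,.006,(0,0,255)),(.009,.040,(255,0,0)),(.009,.006,(255,0,0)),(.0065,.0475,(0,255,255))):
        P=np.stack([.5523+r*np.cos(a),.0414+r*np.sin(a),0*a+zc+dz],1)
        q=((proj('scene',P)-[x0,y0]+.5)*k).astype(int); cv2.polylines(z,[q.reshape(-1,1,2)],False,col,1)
    return z
cv2.imwrite('pics/s12.png',ov(im,.121));
```

```text
[0.55180215 0.04150076 0.2200691 ] [-0.04718724 -0.53471374 -0.18039219] 24.775
```

View pics/s12.png

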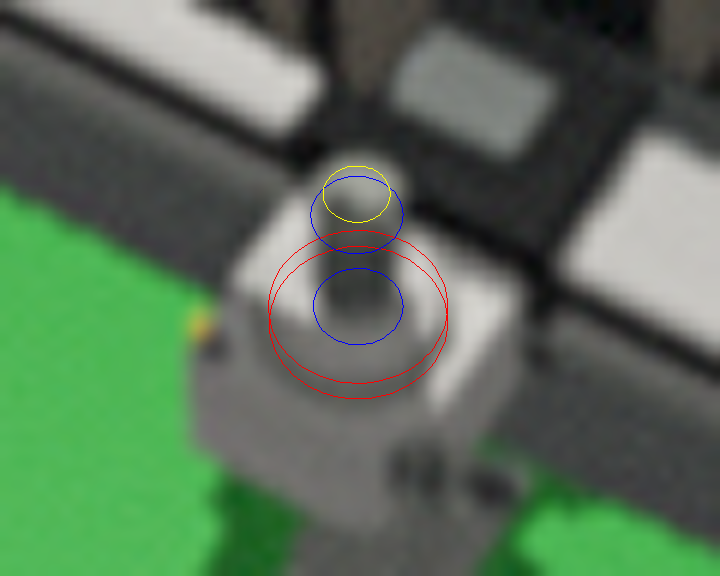

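Run:
```python
from h import *
im=cv2.imread('pics/s12raw.png'); old=cv2.imread('pics/s9raw.png')
k=20;x0,y0=248,178
a=np.linspace(0,2*np.pi,120)
def ov(img,dzh):
    z=cv2.resize(img[y0:y0+34,x0:x0+20+0],None,fx=k,fy=k*0.85,interpolation=cv2.INTER_CUBIC)
    return z
L=[]
for img in (old,im):
    z=cv2.resize(img[y0:y0+30,x0:x0+20*1],None,fx=k,fy=k,interpolation=cv2.INTER_CUBIC)
    L.append(z)
z=np.hstack(L)
cv2.imwrite('pics/s13.png',z)
z=L[1].copy()
def c(r,zz,col):
    P=np.stack([.5523+r*np.cos(a),.0414+r*np.sin(a),0*a+zz],1)
    q=((proj('scene',P)-[x0,y0]+.5)*k).astype(int); cv2.polylines(z,[q.reshape(-1,1,2)],False,col,1)
c(.021,.121,(0,255,0)); c(.018,.121,(0,0,255)); c(.018,.127,(0,0,255)); c(.009,.161,(255,0,0)); c(.0065,.1695,(0,255,255))
cv2.imwrite('pics/s14.png',np.hstack([L[1],z]))
```

```text
(no output)
```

View pics/s13.png

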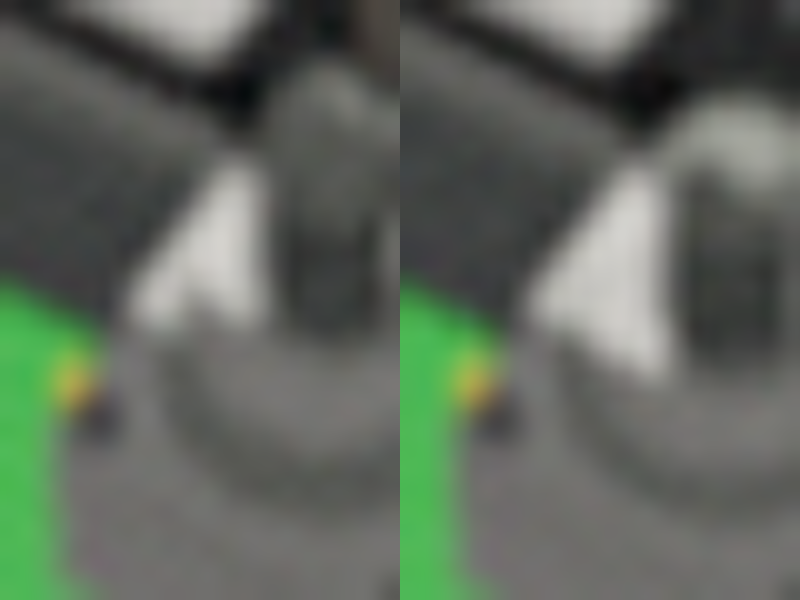

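View pics/s14.png

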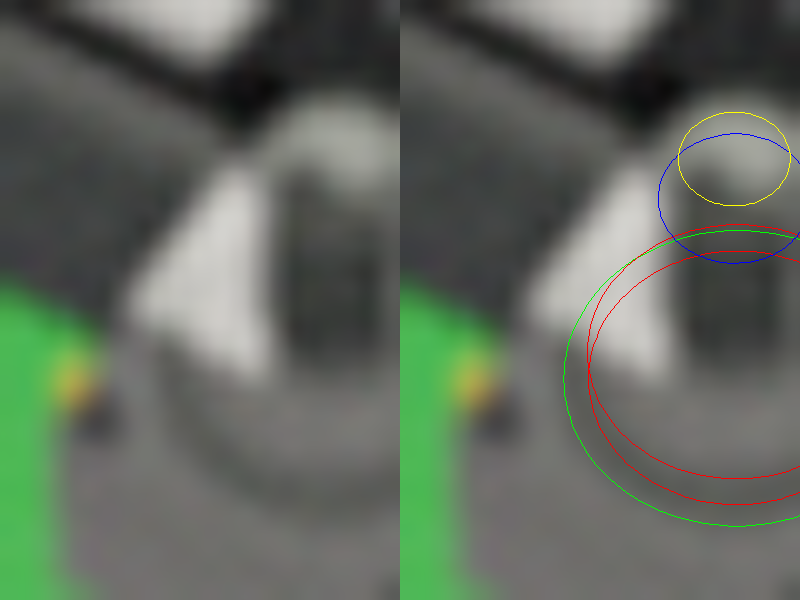

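Run:
```python
from h import *
a=np.linspace(0,2*np.pi,120)
def mk(img,ax,ay,zc,x0,y0,k=16):
    z=cv2.resize(img[y0:y0+36,x0:x0+24],None,fx=k,fy=k,interpolation=cv2.INTER_CUBIC); w=z.copy()
    def c(r,zz,col):
        P=np.stack([ax+r*np.cos(a),ay+r*np.sin(a),0*a+zz],1)
        q=((proj('scene',P)-[x0,y0]+.5)*k).astype(int); cv2.polylines(w,[q.reshape(-1,1,2)],False,col,1)
    c(.018,zc,(0,0,255)); c(.018,zc+.006,(0,0,255)); c(.009,zc+.006,(255,0,0)); c(.009,zc+.04,(255,0,0)); c(.0065,zc+.0475,(0,255,255))
    return np.hstack([z,w])
d=mk(cv2.imread('pics/scene0.png'),.4158,.0170,.1195,278,130)
h=mk(cv2.imread('pics/s12raw.png'),.5523,.0414,.121,252,176)
cv2.imwrite('pics/cmpd.png',d); cv2.imwrite('pics/cmph.png',h)
```

```text
(no output)
```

View pics/cmpd.png

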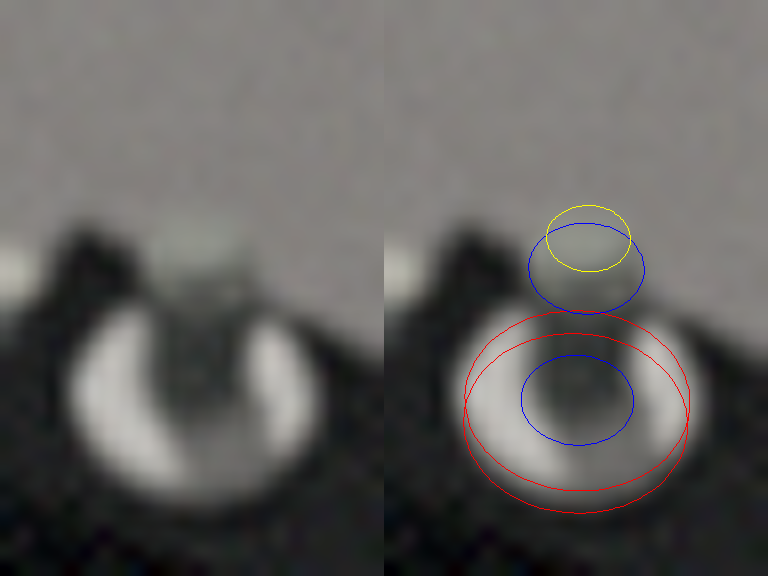

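View pics/cmph.png

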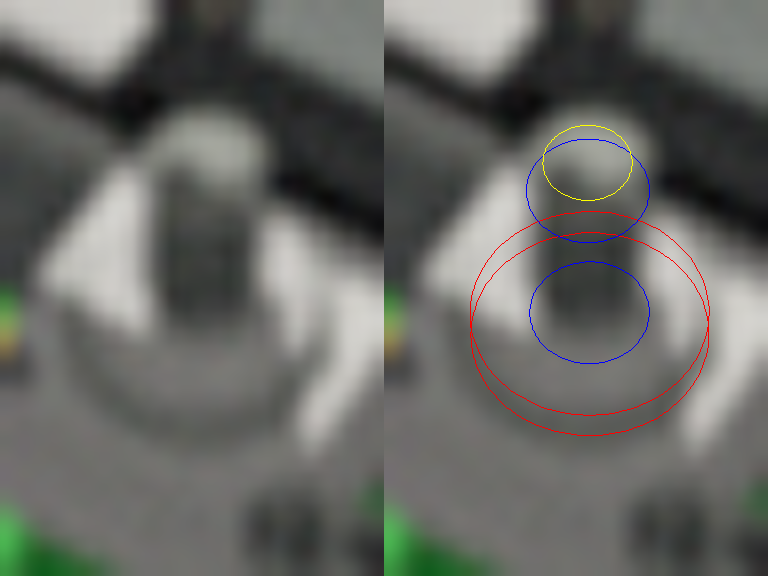

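>>> arm_command:
  commands:
    - [0,0,2,0,0,0,0]
    - [0,0,2,0,0,0,0]
    - [0,0,0.8,0,0,0,0]
    - [0,0,0,0,0,0,0]
    - [0,0,0.2,0,0,0,0]
    - [0,0,0.2,0,0,0,0]
    - [0,0,0,0,0,0,0]

```text
time_s: 25.65
ee_pos: [0.5529, 0.0414, 0.1698]
tcp_rot: [-0.056, 0.998, -0.0, 0.001]
force: [0.1, -0.4, 2.4]
width: 0.0003
```

>>> arm_command:
  commands:
    - [0,0,0.1,0,0,0,0]
    - [0,0,0,0,0,0,0]

```text
time_s: 25.9
ee_pos: [0.5534, 0.0413, 0.1696]
tcp_rot: [-0.056, 0.998, -0.0, 0.002]
force: [-0.7, 0.3, 6.7]
width: 0.0003
```

>>> arm_command:
  commands:
    - [0,0,0.06,0,0,0,0]
    - [0,0,0,0,0,0,0]

```text
time_s: 26.15
ee_pos: [0.5537, 0.0413, 0.1695]
tcp_rot: [-0.056, 0.998, -0.0, 0.002]
force: [-0.7, -0.1, 9.6]
width: 0.0005
```

>>> arm_command:
  commands:
    - [0,0,0.04,0,0,0,0]
    - [0,0,0,0,0,0,0]

```text
time_s: 26.4
ee_pos: [0.5539, 0.0413, 0.1694]
tcp_rot: [-0.056, 0.998, -0.0, 0.002]
force: [-1.1, 0.4, 9.2]
width: 0.0004
```

>>> arm_command:
  commands:
    - [0,0,0.03,0,0,0,0]
    - [0,0,0,0,0,0,0]

```text
time_s: 26.65
ee_pos: [0.5541, 0.0412, 0.1694]
tcp_rot: [-0.056, 0.998, -0.0, 0.003]
force: [0.5, -0.1, 10.9]
width: 0.0008
```

Pressing again to about 11 N, the cap stays at 0.1695, so it is on a hard stop: the collar is seated. Next I retreat and go round to the flap tab.

>>> arm_command:
  commands:
    - [0,0,-0.4,0,0,0,0]
    - [0,0,-2,0,0,0,0]
    - [0,0,-2.5,0,0,0,0]
    - [-2,2,0,0,0,0,0]
    - [-2,2.1,0,0,0,0,0]
    - [-2,2,0,0,0,0,0]
    - [-1.5,2,0,0,0,0,0]
    - [0,0,0,0,0,0,0]

```text
time_s: 27.65
ee_pos: [0.6176, 0.1313, 0.2147]
tcp_rot: [-0.057, 0.998, 0.0, -0.001]
force: [0.4, -0.5, -0.6]
width: 0.0002
```

```bash
cat >> h.py <<'E'
def ring2w(x,y,z=0,C=(.5522,.0414,.121),yw=.112):
    c,s=np.cos(yw),np.sin(yw); return np.array([C[0]+x*c-y*s,C[1]+x*s+y*c,C[2]+z])
def w2ring(p,C=(.5522,.0414,.121),yw=.112):
    c,s=np.cos(yw),np.sin(yw); d=np.array(p)-C; return np.round([d[0]*c+d[1]*s,-d[0]*s+d[1]*c,d[2]],4)
E
python3 - <<'E'
from h import *
plan(ring2w(.075,.081,.016)); print(w2ring(bot.state()['ee_pos']))
for c in ('scene','top'):
    im=bot.read_camera(c); cv2.imwrite(f'pics/{c}15.png',cv2.resize(im[110:260,190:390],None,fx=4,fy=4,interpolation=cv2.INTER_CUBIC))
E
```

```text
t 27.65 tcp [0.6176 0.1313 0.2147] w 0.0002 F [ 0.41 -0.55 -0.64] jawyaw 1.6843 tilt [-0.0014 -0.    ]
tool delta cm [-0.01 -0.1   7.77]
[0.075  0.082  0.0937]
```

View pics/scene15.png

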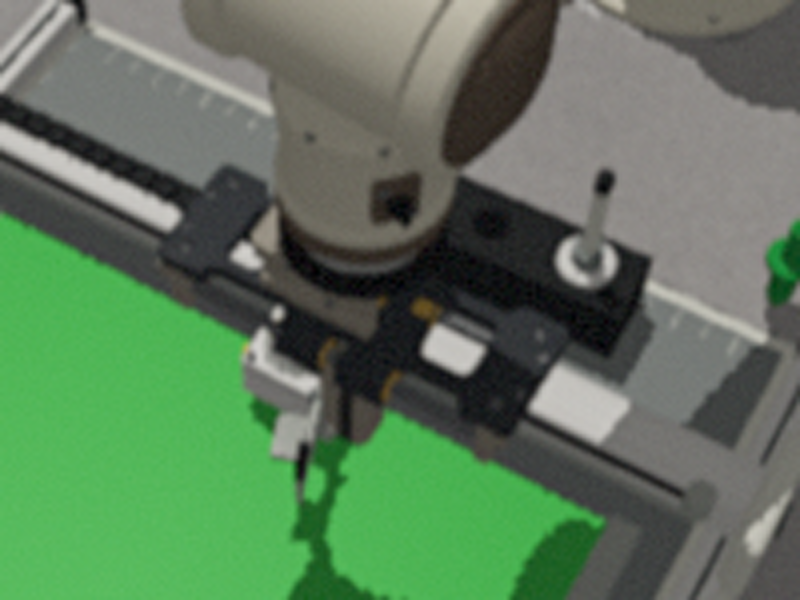

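View pics/top15.png

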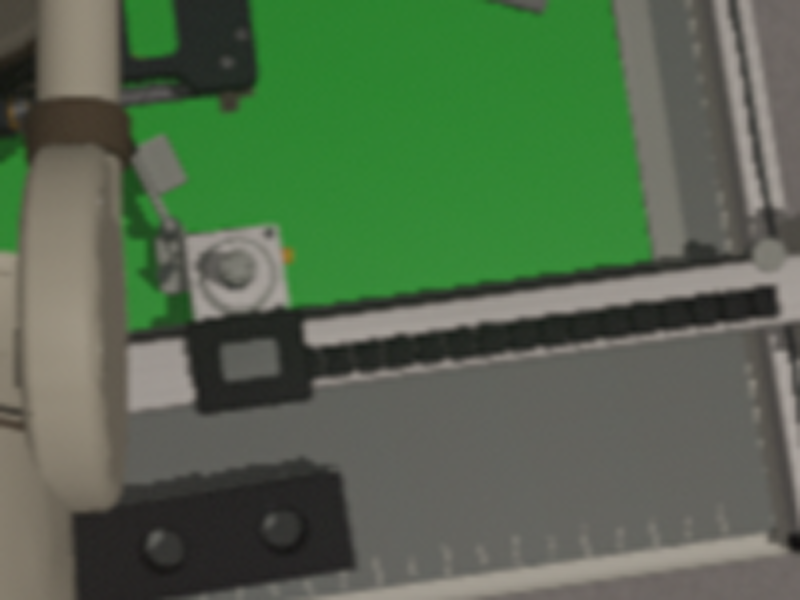

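>>> arm_command:
  commands:
    - [0,0,2,0,0,0,0]
    - [0,0,2,0,0,0,0]
    - [0,0,2,0,0,0,0]
    - [0,0,1.5,0,0,0,0]
    - [0,0,0.3,0,0,0,0]
    - [0,0,0,0,0,0,0]
    - [0,0,0,0,0,0,0]

```text
time_s: 28.62
ee_pos: [0.6184, 0.1304, 0.1385]
tcp_rot: [-0.056, 0.998, -0.0, 0.001]
force: [0.0, -0.0, 0.7]
width: 0.0003
```

Run:
```python
from h import *
im=bot.read_camera('scene'); cv2.imwrite('pics/s16.png',cv2.resize(im[150:270,210:370],None,fx=5,fy=5,interpolation=cv2.INTER_CUBIC))
s=bot.state();print(s['time_s'],w2ring(s['ee_pos']),s['force'])
```

```text
28.675 [0.0757 0.081  0.0175] [ 0.35681017 -0.71382055 -0.07988069]
```

View pics/s16.png

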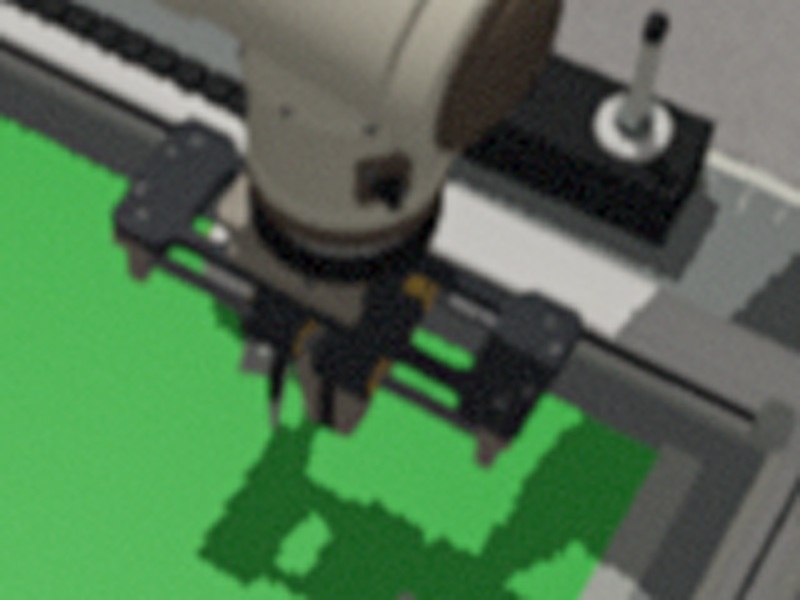

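>>> arm_command:
  commands:
    - [0.25,-0.4,0.1,0,0,0,0]
    - [0,-0.4,0,0,0,0,0]
    - [0,-0.3,0,0,0,0,0]
    - [0,0,0,0,0,0,0]

```text
time_s: 29.18
ee_pos: [0.6165, 0.1187, 0.1366]
tcp_rot: [-0.056, 0.998, -0.0, 0.0]
force: [0.4, 0.2, 0.8]
width: 0.0007
```

>>> arm_command:
  commands:
    - [0,-0.2,0,0,0,0,0]
    - [0,-0.2,0,0,0,0,0]
    - [0,0,0,0,0,0,0]

```text
time_s: 29.55
ee_pos: [0.617, 0.1156, 0.1366]
tcp_rot: [-0.056, 0.998, 0.0, 0.0]
force: [-0.3, 2.8, 0.7]
width: -0.0001
```

>>> arm_command:
  commands:
    - [0,-0.2,0,0,0,0,0]
    - [0,-0.2,0,0,0,0,0]
    - [0,0,0,0,0,0,0]

```text
time_s: 29.92
ee_pos: [0.6175, 0.1111, 0.1366]
tcp_rot: [-0.056, 0.998, 0.0, 0.0]
force: [0.9, 4.2, -0.1]
width: 0.0003
```

>>> arm_command:
  commands:
    - [0,-0.3,0,0,0,0,0]
    - [0,-0.3,0,0,0,0,0]
    - [0,0,0,0,0,0,0]

```text
time_s: 30.3
ee_pos: [0.6182, 0.1049, 0.1366]
tcp_rot: [-0.056, 0.998, 0.0, 0.0]
force: [2.0, 3.8, 0.7]
width: 0.0006
```

>>> arm_command:
  commands:
    - [0,-0.3,0,0,0,0,0]
    - [0,-0.3,0,0,0,0,0]
    - [0,-0.3,0,0,0,0,0]
    - [0,0,0,0,0,0,0]

```text
time_s: 30.8
ee_pos: [0.6192, 0.096, 0.1366]
tcp_rot: [-0.056, 0.998, 0.0, 0.0]
force: [2.2, 4.3, 0.7]
width: 0.0003
```

>>> arm_command:
  commands:
    - [0,-0.3,0,0,0,0,0]
    - [0,-0.3,0,0,0,0,0]
    - [0,-0.3,0,0,0,0,0]
    - [0,0,0,0,0,0,0]

```text
time_s: 31.3
ee_pos: [0.6195, 0.0869, 0.1364]
tcp_rot: [-0.056, 0.998, -0.0, -0.001]
force: [-0.6, 3.8, 2.1]
width: 0.0004
```

>>> arm_command:
  commands:
    - [0,-0.3,0,0,0,0,0]
    - [0,-0.3,0,0,0,0,0]
    - [0,-0.3,0,0,0,0,0]
    - [0,0,0,0,0,0,0]

```text
time_s: 31.8
ee_pos: [0.621, 0.0777, 0.1361]
tcp_rot: [-0.056, 0.998, -0.0, -0.0]
force: [-0.3, 0.9, 0.1]
width: 0.0009
```

>>> arm_command:
  commands:
    - [0,-0.3,0,0,0,0,0]
    - [0,-0.3,0,0,0,0,0]
    - [0,0,0,0,0,0,0]

```text
time_s: 32.17
ee_pos: [0.6222, 0.0717, 0.1368]
tcp_rot: [-0.056, 0.998, -0.0, 0.001]
force: [-0.4, -0.1, 0.6]
width: 0.0007
```

>>> arm_command:
  commands:
    - [0,-0.3,0,0,0,0,0]
    - [0,-0.3,0,0,0,0,0]
    - [0,0,0,0,0,0,0]

```text
time_s: 32.55
ee_pos: [0.6224, 0.0661, 0.1365]
tcp_rot: [-0.056, 0.998, -0.0, 0.0]
force: [-1.1, -0.1, -0.7]
width: 0.0004
```

Run:
```python
from h import *
for c in ('scene','top'):
    im=bot.read_camera(c); cv2.imwrite(f'pics/{c}17.png',cv2.resize(im[120:240,190:350],None,fx=5,fy=5,interpolation=cv2.INTER_CUBIC))
s=bot.state();print(s['time_s'],w2ring(s['ee_pos']),s['force'])
```

```text
32.65 [0.0725 0.017  0.0155] [-1.10349278  0.03352646 -0.28922476]
```

View pics/top17.png

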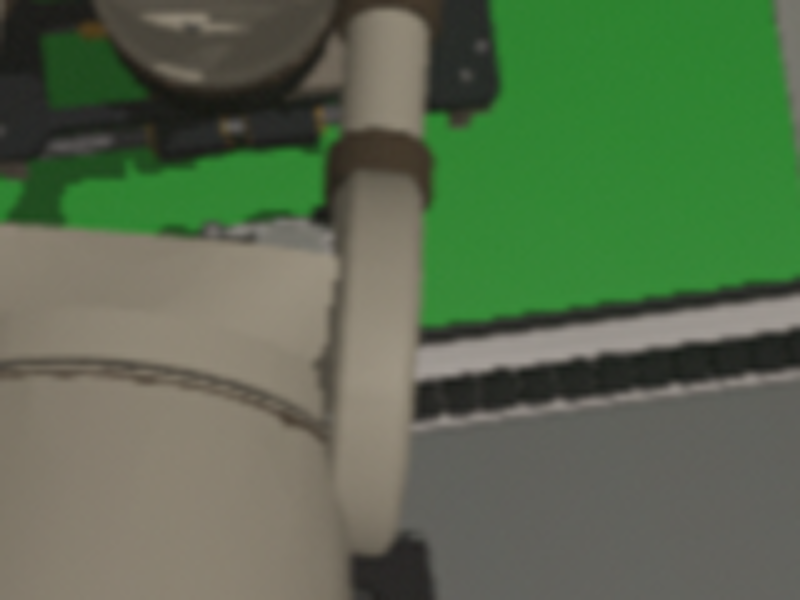

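View pics/scene17.png

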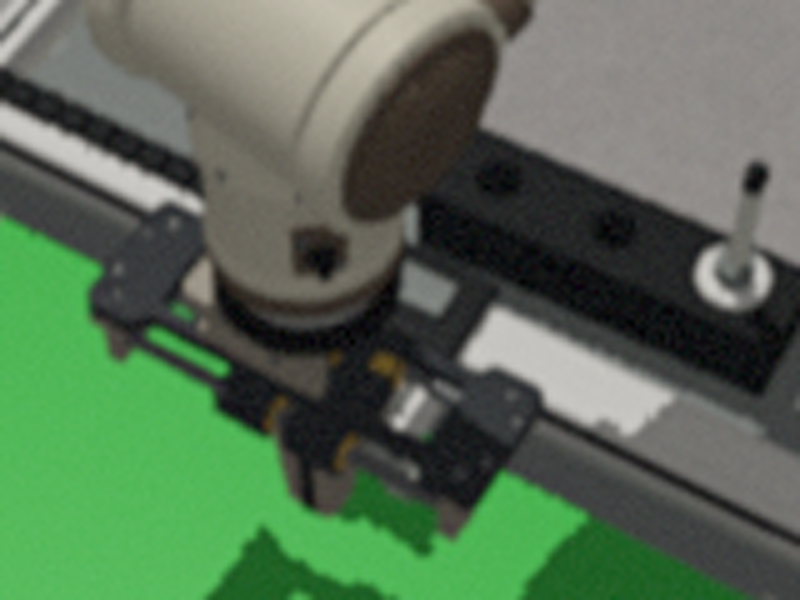

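The force dropped to zero after the snap point, and the top view shows the plate lying across the head. Retreating for a clear look.

>>> arm_command:
  commands:
    - [0,0,-3,0,0,0,0]
    - [0,0,-4,0,0,0,0]
    - [0,0,-4,0,0,0,0]
    - [0,4,-2,0,0,0,0]
    - [0,5,0,0,0,0,0]
    - [0,5,0,0,0,0,0]
    - [0,4,0,0,0,0,0]
    - [0,3,0,0,0,0,0]

```text
time_s: 33.65
ee_pos: [0.5984, 0.2771, 0.2665]
tcp_rot: [-0.056, 0.998, 0.0, -0.0]
force: [0.4, 0.6, 0.7]
width: 0.0002
```

Run:
```python
from h import *
for c in ('scene','top'):
    im=bot.read_camera(c); cv2.imwrite(f'pics/{c}18.png',cv2.resize(im[120:240,190:350],None,fx=5,fy=5,interpolation=cv2.INTER_CUBIC))
s=bot.state();print(s['time_s'],s['ee_pos'],s['force'])
```

```text
33.75 [0.5979897  0.27808304 0.26628862] [ 0.66835908 -0.44124051  0.09147129]
```

View pics/top18.png

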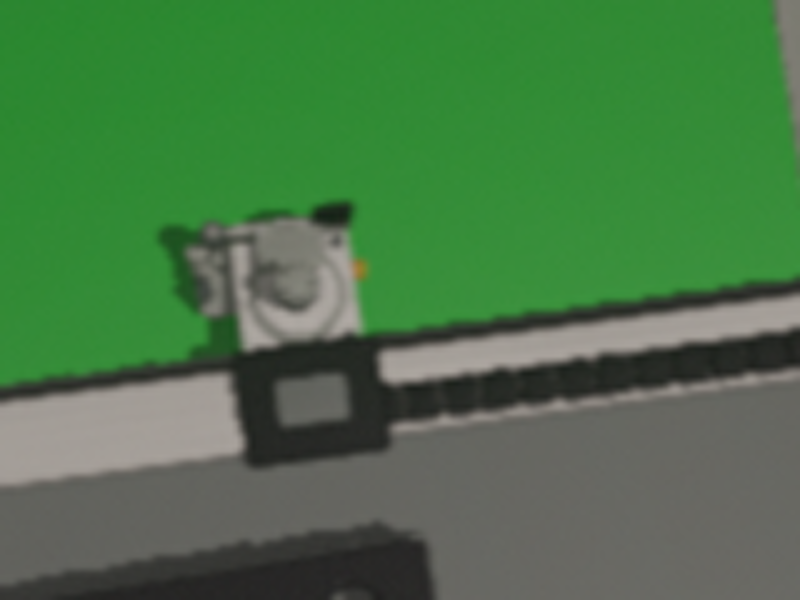

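View pics/scene18.png

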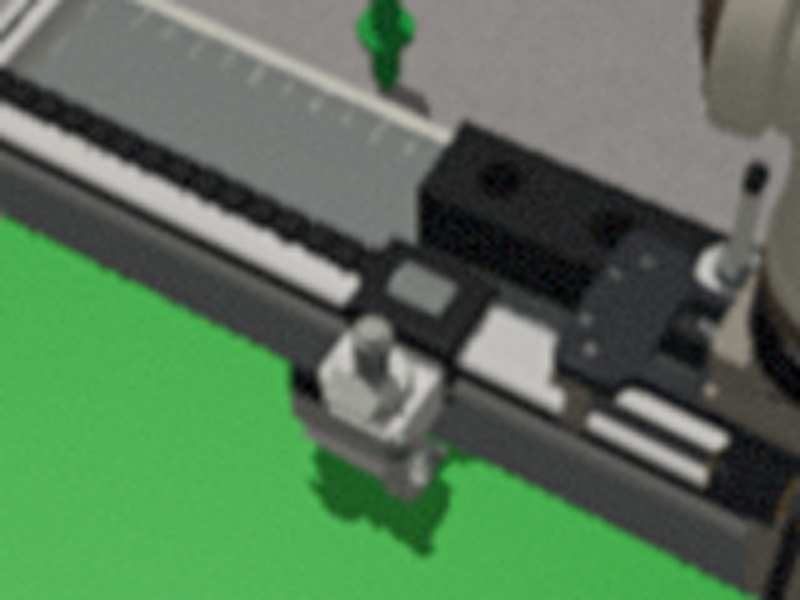

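Run:
```python
from h import *
for ang in (1.9,1.8,1.7):
    b=1.9-ang; d=np.array([np.sin(b),-np.cos(b)])
    t=np.array([.029,.032])+.051*d
    for c in ('top','scene'): print(ang,c,((proj(c,ring2w(t[0],t[1],.022))[0]-[190,120]+.5)*5).round())
print(bot.hand_in())
```

```text
1.9 top [334. 213.]
1.9 scene [308. 387.]
1.8 top [331. 201.]
1.8 scene [302. 395.]
1.7 top [328. 190.]
1.7 scene [298. 403.]
the job is handed in; nothing more can be done
None
```

The blade holder is in the head's bore with its collar down, the flap is shut over it, and the job is handed in at about 34 s of the 72 s allowed. No verdict was reported.

**Blade holder:** I gripped it by the barrel at 25 N, lowered it into the bore until the spring ball held it, and let go. I then pushed the end cap with the shut fingers. The force rose to about 12 N at the ball, then dropped as it clicked through. Pressing again to about 11 N, the cap stayed within 0.4 mm, which I took as the collar bearing on the ring.

**Flap:** I pushed the tab with about 4 N. The force fell to zero once the flap passed its snap point and sprang shut.

**Last checks:**
- **Flap angle:** in the top view the tab sits at zoomed pixel (332,213), against (334,213) predicted for the shut stop at 1.9 rad. The next angle I tried, 1.8 rad, would put it at (331,201).
- **Holder position:** it stands upright and centred on the ring in both views.
- **Robot:** the arm is clear of everything, with only sensor noise on the wrist force.
- **Bystanders:** the pen holder looks unmoved. I saw no contact with the squeegee or knife, but did not measure them at the end.

**Not settled:** the pictures could not show the collar's height to better than about 2 mm. That it is fully seated rests on the click, the hard stop and the flap closing over it. The travel I measured from the ball was about 7.6 mm, slightly under the stated 8 to 10 mm.

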